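# Set out the sample-hat blocking station

## Robot

A 7-joint arm with a two-finger parallel gripper is mounted at the origin on the work surface. World frame = base frame: x ahead of the robot, y to its left, z up, the work surface at z = 0. Lengths are in m, angles in rad, forces in N, time in s.
With the tool pointing down it reaches from about 0.425 to 0.925 m from the base axis. Payload 6.8 kg.
Tool frame: the origin (TCP) lies on the centre line of the jaws, within the pads' length; the fingertips stand 17 mm ahead of it and the grasp point (between the pads) lies 2 mm behind it (nose_length is the distance from the TCP to the fingertips, in m); z points along the fingers, x is the direction in which the jaws open and shut, and the axes are right-handed (so a half turn about z gives the same grasp; the last joint's range is limited). The gripper opens to 85 mm and grips with 20 to 120 N. Pads are 22 mm wide; open, the fingers measure 114 mm over their backs; the gripper's body (76 mm by 85 mm) begins 54 mm behind the grasp point. The pads swing forward as they close: fully open they stand 13 mm farther back than shut.
Start: joints at [1.198, 0.477, 0.022, 1.555, -0.011, 1.109, -0.083], TCP at [0.177, -0.651, 0.248] pointing down, gripper open.
Joint ranges: [-2.96, 2.96], [-0.34, 2.1], [-1.41, 1.46], [0.24, 2.44], [-1.37, 4.51], [0.17, 1.92], [-2.96, 2.96]. Speed limits (rad/s): [2.39, 2.39, 3.14, 3.14, 3.14, 3.14, 3.14].

## Interface

Orientations are given as a unit quaternion [w, x, y, z].
In Python, from station import * gives the robot as it stands.
- The arm moves only by the tool send_rows, never from a script. Its argument "commands" is a list of rows, each an object with "translation": the shift along the tool's x, y, z in m, a list of three; "rot": the turn, a rotation vector about the tool's x, y, z in degrees, a list of three; "grip": the finger opening in m, from 0 to 0.0854. In form: [{"translation": [tx, ty, tz], "rot": [rx, ry, rz], "grip": grip}, ...]. A call has exactly 5 rows; each row shifts and turns the commanded pose from where the row before left it, along the tool's axes as they then stand; what a row does not reach is not made up. A row lasts 1/12 s, in which the tool goes at most 41.7 mm and 7.16 degrees, less where a joint would pass 70% of its speed; a pose out of reach is approached as far as the arm can. A call with a gripper value outside its range is refused whole. The fingers move at their own pace and stop on an object; "force" is the grip in N (left out, the last holds). Time passes only in rows, so rows that do not move let the fingers close, or fill a call up. It gives the time, the measured TCP pose, the force and the opening at its end, in the units of the state.
- get_obs(): the state, without advancing time (a new reading comes with each control period).
- read_camera(name): name is "scene" or "top"; returns a dict with "pixels" (400x640x3 uint8, red, green, blue), "depth" (400x640 float32, m along the optical axis (not along the pixel's ray), 0 where there is no reading), "mtx" (3x3 intrinsics, pixels), "extrinsics" (4x4, takes a point from camera to world coordinates). Camera axes: x right, y up, looking along -z (the intrinsics and any distortion apply to the point x, -y, -z); pixel columns grow to the right and rows downward; lengths in m; the calibration is good to about 2 mm. A picture is of the moment at which its call begins.
- hand_in(): hands the job in, once; it reports no verdict.
The state is a dict: "t": time; "q": joint angles; "joint_vel": joint speeds; "joint_torque": joint torques, N m; "eef_pos": TCP position; "tool_rot": TCP orientation; "contact_force": force on the tool from outside, world axes, zero at the start; "torque": the same for the moment, N m; "gripper_width": opening from 0.0 (shut) to 1.0 (fully open).
Only numpy, scipy, OpenCV 4.12 (cv2) and the standard library are available. Lean on these libraries where they do the work, as an engineer would, in place of code of your own. Each camera call takes 0.05 s, during which the arm holds its last target.

## Task

Set out the bench for blocking the next sample hat: lay the flat wooden brim disc in the middle of the round stand, then stand the domed crown block upright in the middle of the disc. Lay the brush, bristles down, in the middle of the cork mat and lengthwise along it, and stand the brass pin pot upright on the table exactly midway between the stand and the mat. The tapered, flat-topped block is not needed: leave it where it is.

Things in the scene. Friction and masses are not known exactly. Their poses are not given: they have to be found in the camera images.
- stand: Fixed dark wooden turned stand, round like a low bobbin: diameter 110 mm, flat top 35 mm above the table. Origin on its axis, at the table. Its centre is 310 mm from the mat's centre; the mat lies along its +y or its -y axis, to its left or its right.
- mat: Fixed rectangular cork mat, 130 mm (its x axis) by 75 mm (its y axis), 4 mm thick. Origin at its centre, at table height; its top is 4 mm above that.
- disc_center (a point): Brim disc: loose, flat, pale wooden disc, diameter 62 mm, 18 mm thick, lying flat on the table. The point is its centre, 9 mm above its underside. z is up.
- crown_center (a point): Crown block: loose wooden block, a cylinder of diameter 52 mm up to 40 mm high, rounded over into a dome; 60 mm high in all, standing on its flat foot. The point is its centre, 30 mm above its foot. z is up.
- brush_center (a point): Hat brush: loose, lying bristles down. Wooden back 105 mm long (x axis), 40 mm wide (y axis), 20 mm thick, over a stiff black bristle block 34 mm wide and 18 mm high; 38 mm high in all. The point is its centre, 19 mm above its underside; both ends are alike. z is up.
- pot_center (a point): Pin pot: loose, closed brass pot, a cylinder of diameter 44 mm and 44 mm high with a small round knob of 10 mm on top; 54 mm high in all. The point is on its axis, 27 mm above its foot. z is up.
- taper_center (a point): Tapered block: loose wooden block, foot diameter 60 mm, narrowing to a flat top of diameter 38 mm, 60 mm high. To be left alone. The point is its centre, 30 mm above its foot.

How it is judged:
On the way, in this order (a step that is already met when the one before it is completed fails the run):
1. the brim disc lies in the middle of the stand, let go (horizontal distance between disc_center and stand below 0.01 m and height (world z) of disc_center between 0.04 and 0.048 m and angle between disc_center's own z axis and vertical below 0.12 rad and contact force between disc and the fingers below 0.1 N), for 0.2 s.
2. the domed crown block stands in the middle of the disc, let go (horizontal distance between disc_center and stand below 0.01 m and height (world z) of disc_center between 0.04 and 0.048 m and angle between each of disc_center, crown_center's own z axis and vertical below 0.12 rad and horizontal distance between crown_center and disc_center below 0.01 m and height (world z) of crown_center between 0.079 and 0.087 m and contact force between crown and the fingers below 0.1 N), for 0.2 s.
At the end, for the whole second after the job is handed in: Disc flat on the stand, within 10 mm of its centre; crown block upright on the disc, within 10 mm; brush on the mat, within 12 mm and 12 degrees; pot upright, within 15 mm of the midpoint along and across the line; tapered block moved less than 15 mm; all let go and at rest (all of step 2 and horizontal distance between brush_center and mat below 0.012 m and height (world z) of brush_center between 0.019 and 0.027 m and angle between each of brush_center, pot_center, taper_center's own z axis and vertical below 0.12 rad and angle between the x axis of brush_center and the x axis of mat, either way round below 0.21 rad and x of pot_center in the frame of stand between -0.015 and 0.015 m and ((y of pot_center in the frame of stand between 0.14 and 0.17 m and y of mat in the frame of stand above 0 m) or (y of pot_center in the frame of stand between -0.17 and -0.14 m and y of mat in the frame of stand below 0 m)) and height (world z) of pot_center between 0.023 and 0.031 m and linear speed of each of disc, crown, brush, pot below 0.02 m/s and contact force between each of disc, brush, pot and the fingers below 0.1 N and distance of taper_center from where it was at the start of the episode below 0.015 m); the robot touches nothing.
It fails at once if the tapered block is moved 15 mm or more (distance of taper_center from where it was at the start of the episode above 0.015 m).
It also fails if it takes over 104 s, if anything falls off the work surface, if the arm or the gripper's body presses on something with over 40 N, if the wrist force passes 120 N, or if a joint passes its speed limit or range.

## Working session

There is one attempt and no reset: what is moved stays moved. The work goes in short steps, Python scripts to look and compute and a tool call to move; the robot and the scene stay as the last step left them, time stands still between calls to the robot, and variables do not carry over. Pictures are saved under pics/ and viewed, and the job is handed in when it is done.

Besides the shell and the picture viewer there is one more tool, called after "Call:" by a JSON object that holds its "method" and its "body", one argument or row to a line. send_rows: Moves the arm, as the interface text tells. Its arguments: {"type":"object","properties":{"commands":{"type":"array","items":{"type":"object","properties":{"translation":{"type":"array","items":{"type":"number"}},"rot":{"type":"array","items":{"type":"number"}},"grip":{"type":"number"}}}},"force":{"type":"number"}},"required":["commands"]}

```bash
ls; mkdir -p pics
cat > h.py <<'E'
from station import *
import numpy as np, cv2
def save(name,fn):
    r=read_camera(name); cv2.imwrite('pics/'+fn,cv2.cvtColor(r['pixels'],cv2.COLOR_RGB2BGR)); np.savez('pics/'+fn[:-4]+'.npz',**r); return r
E
python3 - <<'E'
from h import *
o=get_obs(); print(o)
for n in ('scene','top'):
    r=save(n,n+'0.png'); print(n,r['mtx'].round(1).tolist(),r['extrinsics'].round(4).tolist(),[k for k in r])
E
```

```text
pics
{'t': 0.0, 'q': array([ 1.19789362,  0.47778809,  0.02232734,  1.55645493, -0.01149315,
        1.10931682, -0.08308907]), 'joint_vel': array([-1.14014705e-03, -9.61107318e-05,  1.15728221e-04, -2.49929739e-04,
        1.80154730e-03, -1.72639699e-05,  3.29268417e-04]), 'joint_torque': array([ 1.06214833e-03, -5.96439135e+01,  1.60855427e+00, -2.81199718e+01,
        1.25398379e-02,  9.37726203e-03,  2.67482037e-06]), 'eef_pos': array([ 0.17650413, -0.65092547,  0.24733205]), 'tool_rot': array([-5.02704600e-04,  7.94280407e-01, -6.07550648e-01, -7.70001147e-04]), 'contact_force': array([-0.40253246,  0.52412564, -0.01018126]), 'torque': array([ 0.00751385, -0.02211431,  0.02599355]), 'gripper_width': 0.9961488789249461}
scene [[421.6, 0.0, 322.3], [0.0, 421.6, 201.9], [0.0, 0.0, 1.0]] [[0.7277, -0.446, 0.5211, 1.0491], [0.6858, 0.4602, -0.5638, -0.5161], [0.0117, 0.7677, 0.6408, 0.6516], [0.0, 0.0, 0.0, 1.0]] ['pixels', 'depth', 'mtx', 'extrinsics']
top [[364.9, 0.0, 320.7], [0.0, 364.9, 206.6], [0.0, 0.0, 1.0]] [[0.0094, 0.9895, -0.1444, 0.3997], [-0.9994, 0.014, 0.0309, 0.0194], [0.0326, 0.144, 0.989, 1.0496], [0.0, 0.0, 0.0, 1.0]] ['pixels', 'depth', 'mtx', 'extrinsics']
```

View pics/scene0.png

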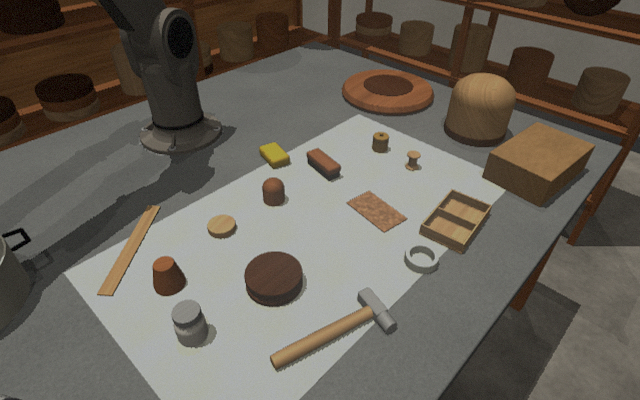

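View pics/top0.png

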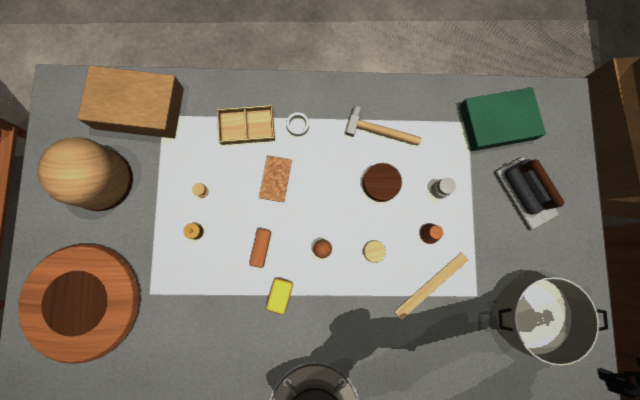

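The top view shows the stand at (382,182), mat (276,179), brush (260,247), crown (322,248), disc (375,251), taper (432,233), and a brass pot at about (193,231). There is also a spool lookalike at (199,190). The gripper is at the far lower right. Next I measure these.

```bash
cat >> h.py <<'E'
def cloud(r):
    K=r['mtx'];T=r['extrinsics'];d=r['depth']
    v,u=np.mgrid[0:400,0:640]
    p=np.stack([(u-K[0,2])/K[0,0]*d,-(v-K[1,2])/K[1,1]*d,-d],-1)
    return p@T[:3,:3].T+T[:3,3]
def ray(r,u,v,z):
    K=r['mtx'];T=r['extrinsics']
    d=T[:3,:3]@np.array([(u-K[0,2])/K[0,0],-(v-K[1,2])/K[1,1],-1.]);c=T[:3,3]
    return c+d*(z-c[2])/d[2]
def proj(r,p):
    K=r['mtx'];T=r['extrinsics'];c=T[:3,:3].T@(np.array(p)-T[:3,3]);c=c/-c[2]
    return K[0,0]*c[0]+K[0,2],-K[1,1]*c[1]+K[1,2]
def load(f): return dict(np.load('pics/'+f+'.npz'))
E
python3 - <<'E'
from h import *
t=load('top0');s=load('scene0')
ct=cloud(t);cs=cloud(s)
names=dict(stand=(382,182),mat=(276,179),brush=(260,247),crown=(322,248),disc=(375,251),taper=(432,233),pot=(193,231),spool=(199,190))
for n,(u,v) in names.items():
    p=ct[v,u]; print(n,'depthpt',p.round(4),'scenepx',np.round(proj(s,p),1), 'scene depth pt there',cs[tuple(np.round(proj(s,p)[::-1]).astype(int))].round(4))
# white sheet height
for (u,v) in((340,140),(340,280),(180,270),(460,150)): print(ct[v,u].round(4))
for n,f in(('top0',t),('scene0',s)):
    im=cv2.cvtColor(f['pixels'],cv2.COLOR_RGB2BGR)
    im=im[120:320,150:480] if n=='top0' else im[110:310,130:450]
    cv2.imwrite('pics/%s_z.png'%n,cv2.resize(im,None,fx=2.4,fy=2.4,interpolation=cv2.INTER_CUBIC))
E
```

```text
stand depthpt [ 0.6216 -0.1869  0.0335] scenepx [273.7 271.3] scene depth pt there [ 0.6227 -0.1871  0.0353]
mat depthpt [0.6323 0.1183 0.002 ] scenepx [375.1 210.8] scene depth pt there [0.6349 0.1141 0.0055]
brush depthpt [0.4332 0.1538 0.035 ] scenepx [323.8 159.6] scene depth pt there [0.4414 0.1456 0.0417]
crown depthpt [ 0.4315 -0.0161  0.0572] scenepx [273.7 180.8] scene depth pt there [ 0.4381 -0.0204  0.0624]
disc depthpt [ 0.426  -0.1679  0.0144] scenepx [221.5 225. ] scene depth pt there [ 0.4316 -0.1721  0.0209]
taper depthpt [ 0.4757 -0.3183  0.0568] scenepx [168.5 260.4] scene depth pt there [ 0.4788 -0.32    0.0617]
pot depthpt [0.4743 0.3358 0.0446] scenepx [379.6 136.1] scene depth pt there [0.4755 0.3361 0.0452]
spool depthpt [0.5891 0.3276 0.0395] scenepx [412.4 154.9] scene depth pt there [0.5917 0.3211 0.0434]
[ 0.7572 -0.0697 -0.006 ]
[ 0.344  -0.0697  0.0027]
[0.368  0.3788 0.0018]
[ 0.7305 -0.4306  0.0026]
```

View pics/top0_z.png

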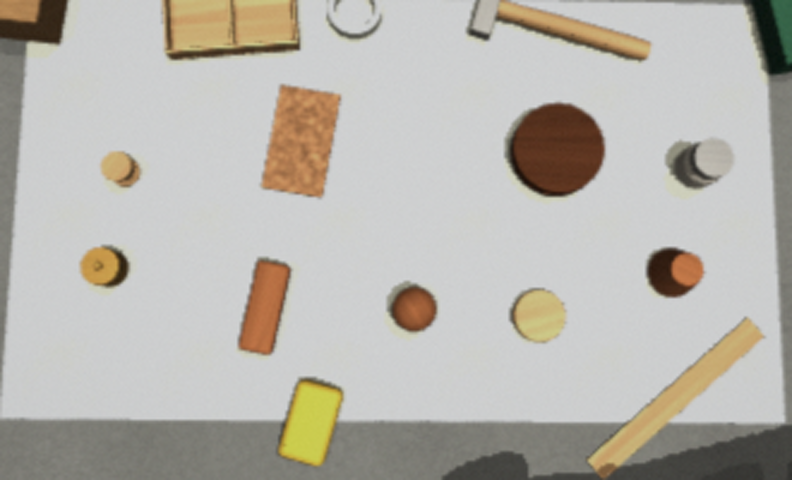

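View pics/scene0_z.png

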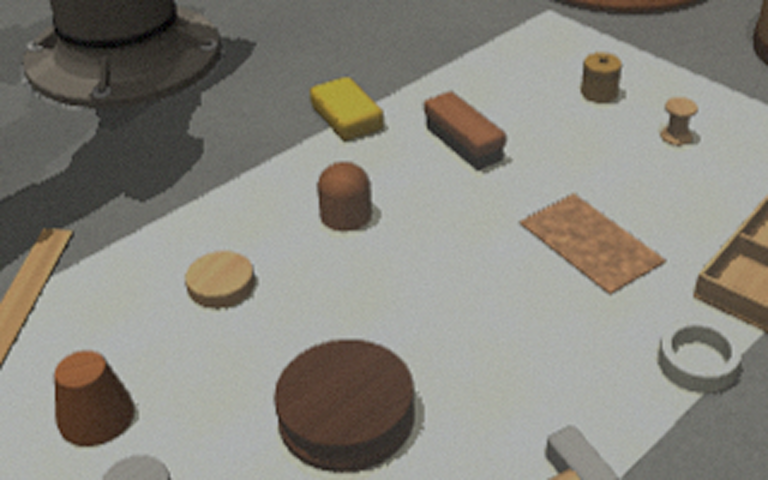

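```bash
cat >> h.py <<'E'
def mask(r):
    hsv=cv2.cvtColor(r['pixels'],cv2.COLOR_RGB2HSV)
    m=(((hsv[...,1]>75))*255).astype(np.uint8)
    return cv2.morphologyEx(m,cv2.MORPH_OPEN,np.ones((3,3),np.uint8))
def contour_at(r,p):
    u,v=proj(r,p); m=mask(r)
    cs,_=cv2.findContours(m,cv2.RETR_EXTERNAL,cv2.CHAIN_APPROX_NONE)
    c=max(cs,key=lambda c:cv2.pointPolygonTest(c,(float(u),float(v)),True))
    return c[:,0,:].astype(float)
def cyl(r,p,h,zb=0.):
    """near edge at zb, far edge at h, lateral mid"""
    c=contour_at(r,p); cam=r['extrinsics'][:3,3]
    a=np.array(p[:2])-cam[:2]; a/=np.linalg.norm(a); b=np.array([-a[1],a[0]])
    F=np.array([ray(r,u,v,h)[:2] for u,v in c]);N=np.array([ray(r,u,v,zb)[:2] for u,v in c])
    far=(F@a).max();near=(N@a).min()
    M=np.array([ray(r,u,v,(h+zb)/2)[:2] for u,v in c]); L=M@b
    lat=(L.max()+L.min())/2
    return dict(ctr=(a*(far+near)/2+b*lat).round(4),diam=round(far-near,4),wid=round(L.max()-L.min(),4),near=(near*a+lat*b).round(4),a=a.round(3),n=len(c),edges=(c.min(0),c.max(0)))
E
python3 - <<'E'
from h import *
t=load('top0');s=load('scene0')
L=dict(stand=(.622,-.187,.035),disc=(.426,-.168,.018),crown=(.43,-.016,.06),taper=(.476,-.318,.06),pot=(.474,.336,.044))
for n,p in L.items():
    for r in(t,s): print(n,cyl(r,p,p[2]))
for n,p,zz in(('mat',(.632,.118,.004),.004),('brush',(.433,.154,.038),.038)):
    for r in(t,s):
        c=contour_at(r,p); P=np.array([ray(r,u,v,zz)[:2] for u,v in c],np.float32)
        x=cv2.minAreaRect(P); print(n,np.round(x[0],4),np.round(x[1],4),x[2],len(c))
# depth triangulated heights: median depth height in a small patch, both cams
for n,p in L.items():
    for r in(t,s):
        u,v=np.round(proj(r,p)).astype(int); print(n,'z',np.median(cloud(r)[v-2:v+3,u-2:u+3,2]).round(4))
E
```

```text
stand {'ctr': array([ 0.6254, -0.1889]), 'diam': np.float64(0.104), 'wid': np.float64(0.1088), 'near': array([ 0.5873, -0.1535]), 'a': array([ 0.733, -0.68 ]), 'n': 107, 'edges': (array([363., 163.]), array([401., 200.]))}
stand {'ctr': array([ 0.6127, -0.1822]), 'diam': np.float64(0.0794), 'wid': np.float64(0.1085), 'near': array([ 0.6442, -0.2064]), 'a': array([-0.792,  0.61 ]), 'n': 146, 'edges': (array([245., 252.]), array([301., 295.]))}
disc {'ctr': array([ 0.426 , -0.1658]), 'diam': np.float64(0.0561), 'wid': np.float64(0.0585), 'near': array([ 0.4221, -0.138 ]), 'a': array([ 0.139, -0.99 ]), 'n': 59, 'edges': (array([364., 241.]), array([384., 261.]))}
disc {'ctr': array([ 0.4233, -0.1671]), 'diam': np.float64(0.0548), 'wid': np.float64(0.0592), 'near': array([ 0.4472, -0.1804]), 'a': array([-0.873,  0.488]), 'n': 76, 'edges': (array([208., 215.]), array([234., 237.]))}
crown {'ctr': array([ 0.4307, -0.0164]), 'diam': np.float64(0.0466), 'wid': np.float64(0.0493), 'near': array([0.4156, 0.0013]), 'a': array([ 0.65, -0.76]), 'n': 50, 'edges': (array([314., 240.]), array([331.,
[... 786 characters left out ...]
0.4718, 0.3234]), 'a': array([0.228, 0.974]), 'n': 49, 'edges': (array([184., 223.]), array([202., 238.]))}
pot {'ctr': array([0.4726, 0.3429]), 'diam': np.float64(0.0363), 'wid': np.float64(0.0386), 'near': array([0.4828, 0.3278]), 'a': array([-0.559,  0.829]), 'n': 78, 'edges': (array([373., 132.]), array([387., 152.]))}
mat [0.6343 0.1207] [0.0731 0.1291] 81.20694732666016 129
mat [0.6332 0.1196] [0.0749 0.1294] 81.4168472290039 117
brush [0.4316 0.1538] [0.0395 0.1038] 79.20162963867188 95
brush [0.4327 0.1465] [0.0473 0.1063] 78.58247375488281 73
stand z 0.0339
stand z 0.0364
disc z 0.0173
disc z 0.0201
crown z 0.0589
crown z 0.0613
taper z 0.059
taper z 0.0613
pot z 0.0435
pot z 0.0468
```

```bash
cat >> h.py <<'E'
def slc(r,p,zlo,zhi,R):
    C=cloud(r).reshape(-1,3); m=(C[:,2]>zlo)&(C[:,2]<zhi)&(np.hypot(C[:,0]-p[0],C[:,1]-p[1])<R)
    P=C[m,:2].astype(np.float32); c,rad=cv2.minEnclosingCircle(P)
    return 'enc',np.round(c,4),'D',round(2*rad,4),'mean',P.mean(0).round(4),m.sum()
E
python3 - <<'E'
from h import *
t=load('top0');s=load('scene0')
for n,p,lo,hi,R in(('stand',(.625,-.187),.026,.045,.068),('disc',(.426,-.167),.011,.026,.04),('crown',(.432,-.018),.03,.075,.036),('crowntop',(.432,-.018),.05,.075,.036),('pot',(.475,.34),.036,.056,.03),('potall',(.475,.34),.015,.06,.03),('taper',(.478,-.325),.052,.07,.036),('brush',(.432,.15),.03,.047,.07)):
    for q,r in(('t',t),('s',s)): print(n,q,*slc(r,p,lo,hi,R))
for q,r in(('t',t),('s',s)):
    C=cloud(r).reshape(-1,3); m=(C[:,2]>.03)&(C[:,2]<.05)&(np.hypot(C[:,0]-.432,C[:,1]-.15)<.07)
    print(q,cv2.minAreaRect(C[m,:2].astype(np.float32)))
    # stand rim by colour: ellipse of top surface at z .035
    c=contour_at(r,(.622,-.187,.035));P=np.array([ray(r,u,v,.035)[:2] for u,v in c],np.float32);print('stand rim',cv2.minEnclosingCircle(P))
    C=cloud(r);u,v=np.round(proj(r,(.6335,.12,.004))).astype(int);print('mat z',np.median(C[v-4:v+5,u-4:u+5,2]))
E
```

```text
stand t enc [ 0.6245 -0.1878] D 0.1102 mean [ 0.624  -0.1876] 1135
stand s enc [ 0.624  -0.1898] D 0.1122 mean [ 0.6273 -0.1931] 2166
disc t enc [ 0.426  -0.1658] D 0.0619 mean [ 0.4257 -0.1652] 370
disc s enc [ 0.4246 -0.1672] D 0.0642 mean [ 0.4282 -0.1696] 486
crown t enc [ 0.4318 -0.0166] D 0.0517 mean [ 0.4309 -0.0161] 279
crown s enc [ 0.4316 -0.0197] D 0.0519 mean [ 0.4394 -0.0258] 362
crowntop t enc [ 0.4311 -0.0168] D 0.0464 mean [ 0.4311 -0.0169] 193
crowntop s enc [ 0.4326 -0.0196] D 0.0471 mean [ 0.4351 -0.0226] 195
pot t enc [0.4763 0.342 ] D 0.0438 mean [0.4761 0.3414] 209
pot s enc [0.4752 0.3395] D 0.0482 mean [0.4785 0.3354] 141
potall t enc [0.476  0.3419] D 0.0442 mean [0.4757 0.3392] 241
potall s enc [0.4752 0.3395] D 0.0482 mean [0.4807 0.3322] 240
taper t enc [ 0.4789 -0.3269] D 0.0408 mean [ 0.4789 -0.3264] 174
taper s enc [ 0.4788 -0.3302] D 0.0426 mean [ 0.482  -0.3313] 354
brush t enc [0.4321 0.1553] D 0.1084 mean [0.4314 0.1549] 553
brush s enc [0.4317 0.1522] D 0.1067 mean [0.4363 0.1491] 416
t ((0.43202507495880127, 0.15562264621257782), (0.04013613238930702, 0.10440293699502945), 79.12317657470703)
stand rim ((0.6218267679214478, -0.1861603707075119), 0.056539103388786316)
mat z 0.00309050963601587
s ((0.43213751912117004, 0.15266674757003784), (0.041318684816360474, 0.10530079901218414), 78.54924774169922)
stand rim ((0.6231684684753418, -0.1916593611240387), 0.05492759495973587)
mat z 0.005904952137792185
```

Measured so far, averaged over both views:

| Thing | x (m) | y (m) | Note |
|---|---|---|---|
| stand | .624 | -.1885 | |
| disc | .4255 | -.1665 | |
| crown | .432 | -.018 | |
| pot | .476 | .341 | |
| brush | .432 | .154 | yaw -11° |
| mat | .634 | .120 | yaw -8.8° |

The stand–mat distance comes to .309 m against .310 stated. Heights and sizes agree with the text to about 2 mm. Now I'll turn the tool to world alignment.

```bash
cat > go.py <<'E'
import sys
from h import *
from scipy.spatial.transform import Rotation as Ro
def rel(x,y,z,yaw=None):
    o=get_obs();q=o['tool_rot'];R=Ro.from_quat([q[1],q[2],q[3],q[0]]).as_matrix()
    d=R.T@(np.array([x,y,z])-o['eef_pos']); a=np.degrees(np.arctan2(R[1,0],R[0,0]))
    print('t',round(o['t'],2),'pos',o['eef_pos'].round(4),'yaw',a.round(2),'tilt',np.degrees(np.arccos(-R[2,2])).round(2),'F',o['contact_force'].round(1),'w',round(o['gripper_width']*.0854,4))
    print('tool delta',d.round(4),'rz',None if yaw is None else round((a-yaw+180)%360-180,2))
rel(*map(float,sys.argv[1:]))
E
python3 go.py .4255 -.1665 .2 -90
```

```text
t 0.1 pos [ 0.1765 -0.651   0.2474] yaw -74.83 tilt 0.09 F [0.6 0.8 1.3] w 0.0852
tool delta [-0.4024 -0.3671  0.048 ] rz 15.17
```

Call:
{"method": "send_rows", "body": {
  "commands": [
    {"translation":[-0.01,-0.01,0],"rot":[0,0,3],"grip":0.085},
    {"translation":[-0.02,-0.02,0],"rot":[0,0,3],"grip":0.085},
    {"translation":[-0.02,-0.02,0],"rot":[0,0,3],"grip":0.085},
    {"translation":[-0.02,-0.02,0],"rot":[0,0,3],"grip":0.085},
    {"translation":[-0.02,-0.02,0],"rot":[0,0,3],"grip":0.085}
  ],
  "force": 40
}}

```text
t: 0.52
eef_pos: [0.2523, -0.548, 0.2478]
tool_rot: [0.0, -0.707, 0.707, 0.001]
contact_force: [-0.2, 0.0, 0.8]
gripper_width: 0.994
```

```bash
python3 go.py .4255 -.1665 .2 -90
```

```text
t 0.52 pos [ 0.2523 -0.548   0.2478] yaw -90.02 tilt 0.06 F [-0.2  0.   0.8] w 0.0849
tool delta [-0.3815 -0.1731  0.0481] rz -0.02
```

Call:
{"method": "send_rows", "body": {
  "commands": [
    {"translation":[-0.036,-0.017,0.002],"rot":[0,0,0],"grip":0.085},
    {"translation":[-0.036,-0.017,0.002],"rot":[0,0,0],"grip":0.085},
    {"translation":[-0.036,-0.017,0.002],"rot":[0,0,0],"grip":0.085},
    {"translation":[-0.036,-0.017,0.002],"rot":[0,0,0],"grip":0.085},
    {"translation":[-0.036,-0.017,0.002],"rot":[0,0,0],"grip":0.085}
  ]
}}

```text
t: 0.93
eef_pos: [0.3369, -0.3672, 0.238]
tool_rot: [0.0, 0.708, -0.706, -0.0]
contact_force: [1.2, -0.5, 0.3]
gripper_width: 0.994
```

Call:
{"method": "send_rows", "body": {
  "commands": [
    {"translation":[-0.036,-0.017,0.002],"rot":[0,0,0],"grip":0.085},
    {"translation":[-0.036,-0.017,0.002],"rot":[0,0,0],"grip":0.085},
    {"translation":[-0.036,-0.017,0.002],"rot":[0,0,0],"grip":0.085},
    {"translation":[-0.036,-0.017,0.002],"rot":[0,0,0],"grip":0.085},
    {"translation":[-0.036,-0.017,0.002],"rot":[0,0,0],"grip":0.085}
  ]
}}

```text
t: 1.35
eef_pos: [0.4213, -0.187, 0.2282]
tool_rot: [0.0, 0.708, -0.706, 0.0]
contact_force: [0.4, 0.4, -0.2]
gripper_width: 0.994
```

```bash
python3 go.py .4255 -.1665 .1 -90
```

```text
t 1.35 pos [ 0.4213 -0.187   0.2282] yaw -89.84 tilt 0.01 F [ 0.4  0.4 -0.2] w 0.0849
tool delta [-0.0205 -0.0043  0.1282] rz 0.16
```

Call:
{"method": "send_rows", "body": {
  "commands": [
    {"translation":[-0.0105,-0.0023,0.03],"rot":[0,0,0],"grip":0.082},
    {"translation":[-0.01,-0.002,0.035],"rot":[0,0,0],"grip":0.082},
    {"translation":[0,0,0.035],"rot":[0,0,0],"grip":0.082},
    {"translation":[0,0,0.035],"rot":[0,0,0],"grip":0.082},
    {"translation":[0,0,0.028],"rot":[0,0,0],"grip":0.082}
  ]
}}

```text
t: 1.77
eef_pos: [0.4244, -0.1677, 0.0631]
tool_rot: [0.0, 0.708, -0.706, -0.001]
contact_force: [-0.1, -0.2, -0.4]
gripper_width: 0.961
```

```bash
python3 go.py .4255 -.1665 .018 -90
python3 - <<'E'
from h import *
for n in('scene','top'):
    r=save(n,n+'1.png'); u,v=np.array(proj(r,(.4255,-.1665,.04))).astype(int); im=cv2.cvtColor(r['pixels'],cv2.COLOR_RGB2BGR)[max(0,v-70):v+70,max(0,u-70):u+70]
    print(u,v);cv2.imwrite('pics/z1_%s.png'%n,cv2.resize(im,(560,560),interpolation=cv2.INTER_CUBIC))
E
```

```text
t 1.77 pos [ 0.4244 -0.1677  0.0631] yaw -89.78 tilt 0.09 F [-0.1 -0.2 -0.4] w 0.0821
tool delta [-0.0012 -0.0012  0.0451] rz 0.22
220 215
376 250
```

View pics/z1_scene.png

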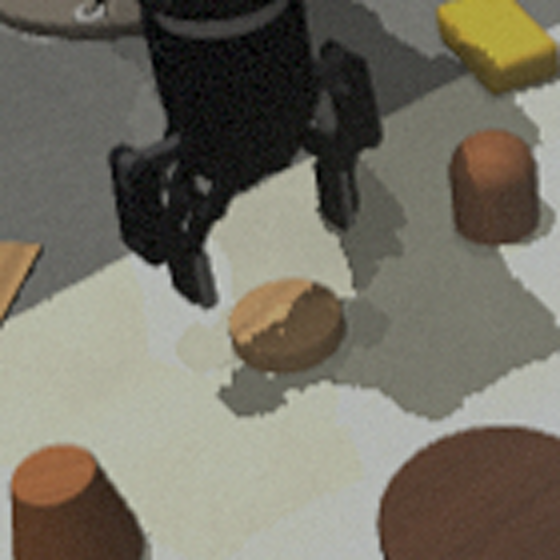

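The picture shows the fingers straddling the disc (disc centre at crop (287,325)). The tips are at crop (340,230) and (207,305). Next I check the tip height.

Run:
```python
from h import *
s=load('scene1')
for sgn in(1,-1):
    for z in(.046,.053,.06): print(sgn,z,[round((a-b)*4) for a,b in zip(proj(s,(.4244,-.1677+sgn*.045,z)),(150,145))])
```

```text
1 0.046 [343, 237]
1 0.053 [341, 227]
1 0.06 [340, 218]
-1 0.046 [205, 317]
-1 0.053 [203, 307]
-1 0.06 [201, 297]
```

Call:
{"method": "send_rows", "body": {
  "commands": [
    {"translation":[-0.001,-0.001,0.016],"rot":[0,0,0],"grip":0.082},
    {"translation":[0,0,0.02],"rot":[0,0,0],"grip":0.082},
    {"translation":[0,0,0.01],"rot":[0,0,0],"grip":0.082},
    {"translation":[0,0,0],"rot":[0,0,0],"grip":0.055},
    {"translation":[0,0,0],"rot":[0,0,0],"grip":0.055}
  ]
}}

```text
t: 2.28
eef_pos: [0.4266, -0.1675, 0.0202]
tool_rot: [0.0, 0.708, -0.706, 0.0]
contact_force: [-9.0, 3.3, 31.3]
gripper_width: 0.705
```

Call:
{"method": "send_rows", "body": {
  "commands": [
    {"translation":[0,0,0],"rot":[0,0,0],"grip":0.05},
    {"translation":[0,0,0],"rot":[0,0,0],"grip":0.05},
    {"translation":[0,0,0],"rot":[0,0,0],"grip":0.05},
    {"translation":[0,0,0],"rot":[0,0,0],"grip":0.05},
    {"translation":[0,0,-0.004],"rot":[0,0,0],"grip":0.05}
  ]
}}

```text
t: 2.7
eef_pos: [0.4266, -0.1675, 0.0238]
tool_rot: [-0.0, 0.708, -0.706, 0.0]
contact_force: [0.5, 0.8, -1.1]
gripper_width: 0.703
```

```bash
python3 go.py .4255 -.1665 .18 -90
```

```text
t 2.7 pos [ 0.4266 -0.1675  0.0238] yaw -89.83 tilt 0.03 F [ 0.5  0.8 -1.1] w 0.06
tool delta [-0.001   0.001  -0.1562] rz 0.17
```

Call:
{"method": "send_rows", "body": {
  "commands": [
    {"translation":[0,0,-0.012],"rot":[0,0,0],"grip":0.05},
    {"translation":[0,0,-0.025],"rot":[0,0,0],"grip":0.05},
    {"translation":[0,0,-0.03],"rot":[0,0,0],"grip":0.05},
    {"translation":[0.0,-0.015,-0.02],"rot":[0,0,0],"grip":0.05},
    {"translation":[0.005,-0.03,-0.005],"rot":[0,0,0],"grip":0.05}
  ]
}}

```text
t: 3.12
eef_pos: [0.4701, -0.1725, 0.1187]
tool_rot: [0.0, 0.708, -0.706, 0.001]
contact_force: [0.5, -0.2, -1.2]
gripper_width: 0.705
```

Call:
{"method": "send_rows", "body": {
  "commands": [
    {"translation":[0.004,-0.035,0],"rot":[0,0,0],"grip":0.05},
    {"translation":[0.004,-0.035,0],"rot":[0,0,0],"grip":0.05},
    {"translation":[0.004,-0.035,0],"rot":[0,0,0],"grip":0.05},
    {"translation":[0.004,-0.03,0],"rot":[0,0,0],"grip":0.05},
    {"translation":[0,-0.015,0],"rot":[0,0,0],"grip":0.05}
  ]
}}

```text
t: 3.53
eef_pos: [0.625, -0.1882, 0.116]
tool_rot: [-0.001, 0.708, -0.706, 0.001]
contact_force: [0.2, 0.4, -0.9]
gripper_width: 0.704
```

```bash
python3 go.py .6253 -.1886 .056 -90
python3 - <<'E'
from h import *
for n in('scene','top'):
    r=save(n,n+'2.png'); u,v=np.array(proj(r,(.625,-.1886,.1))).astype(int); im=cv2.cvtColor(r['pixels'],cv2.COLOR_RGB2BGR)[max(0,v-70):v+70,max(0,u-70):u+70]
    cv2.imwrite('pics/z2_%s.png'%n,cv2.resize(im,(560,560),interpolation=cv2.INTER_CUBIC))
    if n=='scene':
        C=cloud(r).reshape(-1,3);h=cv2.cvtColor(r['pixels'],cv2.COLOR_RGB2HSV).reshape(-1,3)
        m=(h[:,1]>80)&(C[:,2]>.07)&(np.hypot(C[:,0]-.625,C[:,1]+.1886)<.045);P=C[m];print(m.sum(),P.min(0),P.max(0))
E
```

```text
t 3.53 pos [ 0.625  -0.1882  0.116 ] yaw -89.82 tilt 0.18 F [ 0.2  0.4 -0.9] w 0.0601
tool delta [ 0.0003 -0.0001  0.06  ] rz 0.18
663 [ 0.59726543 -0.22186679  0.09795633] [ 0.65420796 -0.14518217  0.49524508]
```

View pics/z2_scene.png

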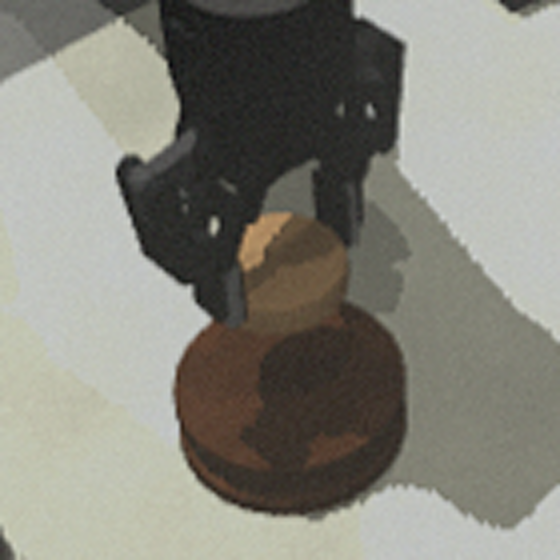

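The disc is held level between the fingers at crop (290,270), above the stand. Lowering it.

Call:
{"method": "send_rows", "body": {
  "commands": [
    {"translation":[0,0,0.02],"rot":[0,0,0],"grip":0.05},
    {"translation":[0,0,0.02],"rot":[0,0,0],"grip":0.05},
    {"translation":[0,0,0.012],"rot":[0,0,0],"grip":0.05},
    {"translation":[0,0,0.005],"rot":[0,0,0],"grip":0.05},
    {"translation":[0,0,0.002],"rot":[0,0,0],"grip":0.05}
  ]
}}

```text
t: 4.05
eef_pos: [0.6198, -0.1877, 0.0556]
tool_rot: [0.001, 0.708, -0.706, -0.001]
contact_force: [-3.4, 0.9, 4.1]
gripper_width: 0.704
```

```bash
python3 go.py .6253 -.1886 .056 -90
```

```text
t 4.05 pos [ 0.6198 -0.1877  0.0556] yaw -89.84 tilt 0.17 F [-3.4  0.9  4.1] w 0.0602
tool delta [ 0.0009 -0.0055 -0.0004] rz 0.16
```

Contact was light (4 N). x is 5.5 mm short of target, so I lift a little, shift and set down again.

Call:
{"method": "send_rows", "body": {
  "commands": [
    {"translation":[0,0,-0.004],"rot":[0,0,0],"grip":0.05},
    {"translation":[0.0005,-0.005,0],"rot":[0,0,0],"grip":0.05},
    {"translation":[0,0,0],"rot":[0,0,0],"grip":0.05},
    {"translation":[0,0,0],"rot":[0,0,0],"grip":0.05},
    {"translation":[0,0,0.002],"rot":[0,0,0],"grip":0.05}
  ]
}}

```text
t: 4.47
eef_pos: [0.6272, -0.1885, 0.0592]
tool_rot: [-0.0, 0.708, -0.706, 0.001]
contact_force: [-0.8, 0.4, -1.2]
gripper_width: 0.701
```

```bash
python3 go.py .6253 -.1886 .056 -90
```

```text
t 4.47 pos [ 0.6272 -0.1885  0.0592] yaw -89.83 tilt 0.1 F [-0.8  0.4 -1.2] w 0.0598
tool delta [0.0001 0.0019 0.0032] rz 0.17
```

Call:
{"method": "send_rows", "body": {
  "commands": [
    {"translation":[0,0.001,0.0015],"rot":[0,0,0],"grip":0.05},
    {"translation":[0,0,0.001],"rot":[0,0,0],"grip":0.05},
    {"translation":[0,0,0],"rot":[0,0,0],"grip":0.05},
    {"translation":[0,0,0],"rot":[0,0,0],"grip":0.05},
    {"translation":[0,0,0],"rot":[0,0,0],"grip":0.05}
  ]
}}

```text
t: 4.88
eef_pos: [0.6254, -0.1883, 0.0557]
tool_rot: [0.0, 0.708, -0.706, -0.0]
contact_force: [-0.1, 0.1, -0.2]
gripper_width: 0.703
```

```bash
python3 go.py .6253 -.1886 .056 -90
```

```text
t 4.88 pos [ 0.6254 -0.1883  0.0557] yaw -89.83 tilt 0.0 F [-0.1  0.1 -0.2] w 0.06
tool delta [ 0.0003  0.0001 -0.0003] rz 0.17
```

Call:
{"method": "send_rows", "body": {
  "commands": [
    {"translation":[0,0,0],"rot":[0,0,0],"grip":0.064},
    {"translation":[0,0,0],"rot":[0,0,0],"grip":0.07},
    {"translation":[0,0,0],"rot":[0,0,0],"grip":0.082},
    {"translation":[0,0,0],"rot":[0,0,0],"grip":0.082},
    {"translation":[0,0,-0.005],"rot":[0,0,0],"grip":0.082}
  ]
}}

```text
t: 5.3
eef_pos: [0.6248, -0.1881, 0.0601]
tool_rot: [0.0, 0.708, -0.706, -0.001]
contact_force: [-0.6, -1.4, -0.5]
gripper_width: 0.962
```

Call:
{"method": "send_rows", "body": {
  "commands": [
    {"translation":[0,0,-0.02],"rot":[0,0,0],"grip":0.082},
    {"translation":[0,0,-0.03],"rot":[0,0,0],"grip":0.082},
    {"translation":[0,0,-0.03],"rot":[0,0,0],"grip":0.082},
    {"translation":[0,0.025,-0.025],"rot":[0,0,0],"grip":0.082},
    {"translation":[-0.02,0.035,0],"rot":[0,0,0],"grip":0.082}
  ]
}}

```text
t: 5.72
eef_pos: [0.5701, -0.1728, 0.1718]
tool_rot: [0.003, -0.707, 0.708, -0.006]
contact_force: [1.2, -0.5, 0.3]
gripper_width: 0.959
```

```bash
python3 go.py .432 -.018 .16 -90
```

```text
t 5.72 pos [ 0.5701 -0.1728  0.1718] yaw -90.08 tilt 0.74 F [ 1.2 -0.5  0.3] w 0.0819
tool delta [-0.1546  0.1385  0.0095] rz -0.08
```

Call:
{"method": "send_rows", "body": {
  "commands": [
    {"translation":[-0.03,0.026,0],"rot":[0,0,0],"grip":0.082},
    {"translation":[-0.03,0.026,0],"rot":[0,0,0],"grip":0.082},
    {"translation":[-0.03,0.026,0],"rot":[0,0,0],"grip":0.082},
    {"translation":[-0.03,0.026,0],"rot":[0,0,0],"grip":0.082},
    {"translation":[-0.03,0.026,0],"rot":[0,0,0],"grip":0.082}
  ]
}}

```text
t: 6.13
eef_pos: [0.4336, -0.0178, 0.1663]
tool_rot: [-0.0, 0.708, -0.706, 0.0]
contact_force: [0.4, 1.6, 0.5]
gripper_width: 0.96
```

Call:
{"method": "send_rows", "body": {
  "commands": [
    {"translation":[0,0.002,0],"rot":[0,0,0],"grip":0.082},
    {"translation":[0,0,0],"rot":[0,0,0],"grip":0.082},
    {"translation":[0,0,0.02],"rot":[0,0,0],"grip":0.082},
    {"translation":[0,0,0.02],"rot":[0,0,0],"grip":0.082},
    {"translation":[0,0,0],"rot":[0,0,0],"grip":0.082}
  ]
}}

```text
t: 6.55
eef_pos: [0.4321, -0.02, 0.1237]
tool_rot: [0.001, 0.708, -0.707, -0.001]
contact_force: [-1.0, 0.1, 0.1]
gripper_width: 0.962
```

```bash
python3 go.py .432 -.018 .035 -90
python3 - <<'E'
from h import *
for n in('scene','top'):
    r=save(n,n+'3.png')
    print(n,slc(r,(.625,-.188),.045,.062,.045),slc(r,(.625,-.188),.026,.044,.068), slc(r,(.432,-.018),.03,.067,.034))
E
```

```text
t 6.55 pos [ 0.4321 -0.02    0.1237] yaw -89.91 tilt 0.21 F [-1.   0.1  0.1] w 0.0821
tool delta [-0.002  -0.0002  0.0887] rz 0.09
scene ('enc', array([ 0.6243, -0.1897]), 'D', 0.0635, 'mean', array([ 0.6267, -0.192 ], dtype=float32), np.int64(731)) ('enc', array([ 0.6246, -0.1896]), 'D', 0.113, 'mean', array([ 0.6339, -0.1985], dtype=float32), np.int64(1426)) ('enc', array([ 0.4311, -0.0194]), 'D', 0.0524, 'mean', array([ 0.4392, -0.0257], dtype=float32), np.int64(360))
top ('enc', array([ 0.6239, -0.1872]), 'D', 0.0623, 'mean', array([ 0.6236, -0.1869], dtype=float32), np.int64(372)) ('enc', array([ 0.6243, -0.188 ]), 'D', 0.1104, 'mean', array([ 0.6221, -0.1861], dtype=float32), np.int64(764)) ('enc', array([0., 0.]), 'D', 0.0, 'mean', array([nan, nan], dtype=float32), np.int64(0))h.py:39: RuntimeWarning: Mean of empty slice.
  return 'enc',np.round(c,4),'D',round(2*rad,4),'mean',P.mean(0).round(4),m.sum()
  ret = um.true_divide(
```

View pics/scene3.png

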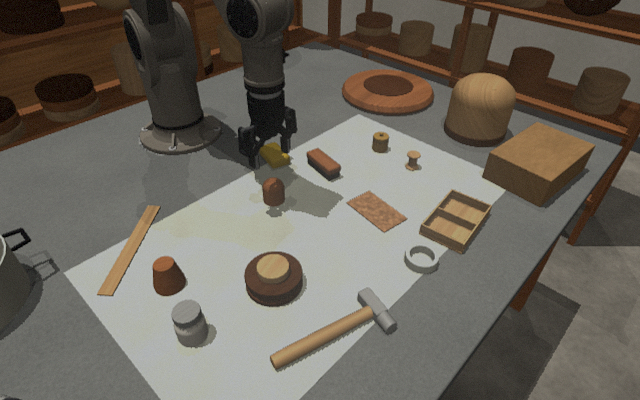

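View pics/top3.png

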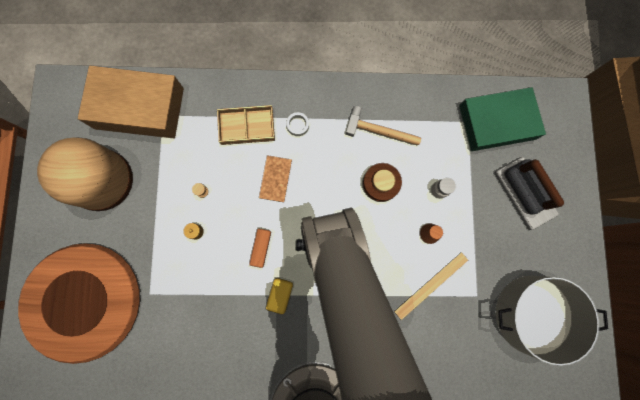

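The disc at pixel (383,181) is centred on the stand within about 1 mm and is 18 mm above it in both views. Next is the crown.

Call:
{"method": "send_rows", "body": {
  "commands": [
    {"translation":[-0.002,0,0.02],"rot":[0,0,0],"grip":0.082},
    {"translation":[0,0,0.025],"rot":[0,0,0],"grip":0.082},
    {"translation":[0,0,0.02],"rot":[0,0,0],"grip":0.082},
    {"translation":[0,0,0.015],"rot":[0,0,0],"grip":0.082},
    {"translation":[0,0,0.005],"rot":[0,0,0],"grip":0.082}
  ]
}}

```text
t: 7.07
eef_pos: [0.4332, -0.0174, 0.04]
tool_rot: [0.0, 0.708, -0.706, -0.0]
contact_force: [-0.3, -1.1, 0.2]
gripper_width: 0.961
```

Call:
{"method": "send_rows", "body": {
  "commands": [
    {"translation":[0,0,0],"rot":[0,0,0],"grip":0.07},
    {"translation":[0,0,0],"rot":[0,0,0],"grip":0.045},
    {"translation":[0,0,0],"rot":[0,0,0],"grip":0.045},
    {"translation":[0,0,0],"rot":[0,0,0],"grip":0.045},
    {"translation":[0,0,0],"rot":[0,0,0],"grip":0.045}
  ]
}}

```text
t: 7.48
eef_pos: [0.4341, -0.0171, 0.0423]
tool_rot: [-0.001, 0.708, -0.706, 0.001]
contact_force: [-1.2, -0.4, 7.0]
gripper_width: 0.587
```

```bash
python3 go.py .625 -.1885 .11 -90
```

```text
t 7.48 pos [ 0.4341 -0.0171  0.0423] yaw -89.85 tilt 0.15 F [-1.2 -0.4  7. ] w 0.0501
tool delta [ 0.1719 -0.1907 -0.0672] rz 0.15
```

The grip is near the dome shoulder (TCP .042), so I'll regrasp 11 mm lower.

Call:
{"method": "send_rows", "body": {
  "commands": [
    {"translation":[0,0,0],"rot":[0,0,0],"grip":0.07},
    {"translation":[0,0,0],"rot":[0,0,0],"grip":0.07},
    {"translation":[0,0,0.005],"rot":[0,0,0],"grip":0.07},
    {"translation":[0,0,0.005],"rot":[0,0,0],"grip":0.07},
    {"translation":[0,0,0],"rot":[0,0,0],"grip":0.07}
  ]
}}

```text
t: 7.9
eef_pos: [0.4323, -0.0169, 0.0299]
tool_rot: [0.0, 0.708, -0.706, -0.0]
contact_force: [-0.9, -0.0, 0.3]
gripper_width: 0.815
```

```bash
python3 go.py .4315 -.018 .03 -90;  python3 - <<'E'
from h import *
r=save('scene','scene4.png')
print(slc(r,(.432,-.018),.03,.067,.034))
im=cv2.cvtColor(r['pixels'],cv2.COLOR_RGB2BGR)[120:260,200:340]
cv2.imwrite('pics/z4.png',cv2.resize(im,(560,560),interpolation=cv2.INTER_CUBIC))
E
```

```text
t 7.9 pos [ 0.4323 -0.0169  0.0299] yaw -89.82 tilt 0.08 F [-0.9 -0.   0.3] w 0.0696
tool delta [ 0.0011  0.0008 -0.0001] rz 0.18
('enc', array([ 0.4339, -0.0137]), 'D', 0.0595, 'mean', array([ 0.4424, -0.0239], dtype=float32), np.int64(314))
```

View pics/z4.png

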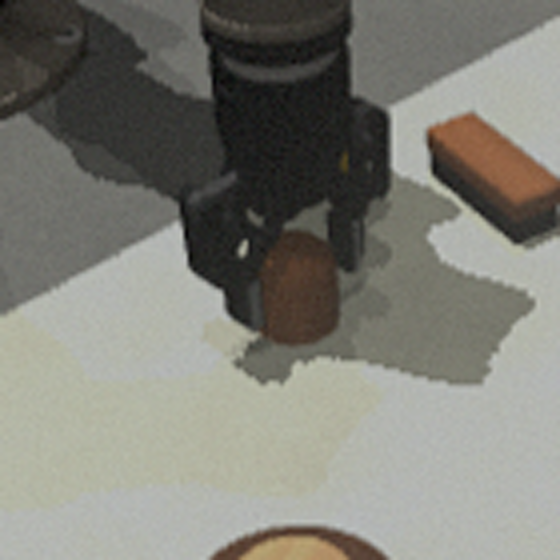

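The crown at crop (300,290) stands upright between the fingers. Closing.

Call:
{"method": "send_rows", "body": {
  "commands": [
    {"translation":[0,0,0],"rot":[0,0,0],"grip":0.045},
    {"translation":[0,0,0],"rot":[0,0,0],"grip":0.045},
    {"translation":[0,0,0],"rot":[0,0,0],"grip":0.045},
    {"translation":[0,0,0],"rot":[0,0,0],"grip":0.045},
    {"translation":[0,0,0],"rot":[0,0,0],"grip":0.045}
  ]
}}

```text
t: 8.37
eef_pos: [0.4328, -0.0169, 0.0309]
tool_rot: [0.0, 0.708, -0.706, -0.0]
contact_force: [-1.3, 0.5, 3.8]
gripper_width: 0.598
```

```bash
python3 go.py .4315 -.018 .03 -90
```

```text
t 8.37 pos [ 0.4328 -0.0169  0.0309] yaw -89.83 tilt 0.01 F [-1.3  0.5  3.8] w 0.0511
tool delta [0.0011 0.0013 0.0009] rz 0.17
```

Call:
{"method": "send_rows", "body": {
  "commands": [
    {"translation":[0,0,-0.01],"rot":[0,0,0],"grip":0.045},
    {"translation":[0,0,-0.02],"rot":[0,0,0],"grip":0.045},
    {"translation":[0,0,-0.03],"rot":[0,0,0],"grip":0.045},
    {"translation":[0,0,-0.03],"rot":[0,0,0],"grip":0.045},
    {"translation":[0,0,-0.02],"rot":[0,0,0],"grip":0.045}
  ]
}}

```text
t: 8.78
eef_pos: [0.4335, -0.0167, 0.1437]
tool_rot: [-0.001, 0.708, -0.706, 0.001]
contact_force: [0.4, -0.7, -1.4]
gripper_width: 0.598
```

```bash
python3 go.py .626 -.1885 .14 -90;  python3 - <<'E'
from h import *
r=save('scene','scene5.png')
im=cv2.cvtColor(r['pixels'],cv2.COLOR_RGB2BGR)[70:210,200:340]
cv2.imwrite('pics/z5.png',cv2.resize(im,(560,560),interpolation=cv2.INTER_CUBIC))
E
```

```text
t 8.78 pos [ 0.4335 -0.0167  0.1437] yaw -89.83 tilt 0.14 F [ 0.4 -0.7 -1.4] w 0.051
tool delta [ 0.1724 -0.1919  0.0041] rz 0.17
```

View pics/z5.png

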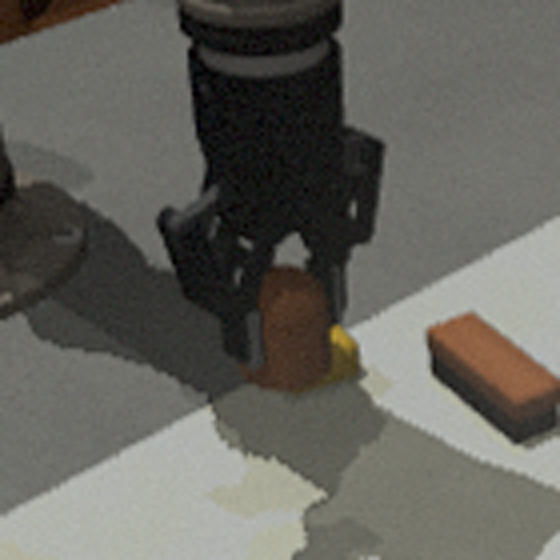

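The crown is held upright at crop (293,328), off the table. Carrying it over.

Call:
{"method": "send_rows", "body": {
  "commands": [
    {"translation":[0.012,-0.013,0],"rot":[0,0,0],"grip":0.045},
    {"translation":[0.024,-0.026,0],"rot":[0,0,0],"grip":0.045},
    {"translation":[0.025,-0.028,0],"rot":[0,0,0],"grip":0.045},
    {"translation":[0.025,-0.028,0],"rot":[0,0,0],"grip":0.045},
    {"translation":[0.025,-0.028,0],"rot":[0,0,0],"grip":0.045}
  ]
}}

```text
t: 9.25
eef_pos: [0.5572, -0.1288, 0.1413]
tool_rot: [-0.0, 0.708, -0.706, 0.0]
contact_force: [0.3, 0.8, -1.2]
gripper_width: 0.593
```

Call:
{"method": "send_rows", "body": {
  "commands": [
    {"translation":[0.025,-0.028,0],"rot":[0,0,0],"grip":0.045},
    {"translation":[0.023,-0.026,0],"rot":[0,0,0],"grip":0.045},
    {"translation":[0.012,-0.014,0],"rot":[0,0,0],"grip":0.045},
    {"translation":[0,0,0],"rot":[0,0,0],"grip":0.045},
    {"translation":[0,0,0],"rot":[0,0,0],"grip":0.045}
  ]
}}

```text
t: 9.67
eef_pos: [0.6243, -0.1879, 0.1404]
tool_rot: [0.0, 0.708, -0.707, -0.0]
contact_force: [-0.2, 0.7, -2.5]
gripper_width: 0.6
```

```bash
python3 go.py .6253 -.1885 .084 -90
```

```text
t 9.67 pos [ 0.6243 -0.1879  0.1404] yaw -89.91 tilt 0.05 F [-0.2  0.7 -2.5] w 0.0513
tool delta [ 0.0006 -0.001   0.0564] rz 0.09
```

Call:
{"method": "send_rows", "body": {
  "commands": [
    {"translation":[0.0005,-0.001,0.015],"rot":[0,0,0],"grip":0.045},
    {"translation":[0,0,0.02],"rot":[0,0,0],"grip":0.045},
    {"translation":[0,0,0.013],"rot":[0,0,0],"grip":0.045},
    {"translation":[0,0,0.005],"rot":[0,0,0],"grip":0.045},
    {"translation":[0,0,0],"rot":[0,0,0],"grip":0.045}
  ]
}}

```text
t: 10.08
eef_pos: [0.6238, -0.1868, 0.0864]
tool_rot: [0.001, 0.708, -0.706, -0.002]
contact_force: [0.2, 0.2, -1.0]
gripper_width: 0.595
```

Call:
{"method": "send_rows", "body": {
  "commands": [
    {"translation":[0,0,0.001],"rot":[0,0,0],"grip":0.045},
    {"translation":[0,0,0.001],"rot":[0,0,0],"grip":0.045},
    {"translation":[0,0,0],"rot":[0,0,0],"grip":0.045},
    {"translation":[0,0,0],"rot":[0,0,0],"grip":0.045},
    {"translation":[0,0,0],"rot":[0,0,0],"grip":0.045}
  ]
}}

```text
t: 10.5
eef_pos: [0.6257, -0.1879, 0.0864]
tool_rot: [-0.0, 0.708, -0.706, 0.0]
contact_force: [-0.2, -0.1, -0.2]
gripper_width: 0.594
```

```bash
python3 go.py .6253 -.1885 .084 -90;python3 - <<'E'
from h import *
r=save('scene','scene6.png')
im=cv2.cvtColor(r['pixels'],cv2.COLOR_RGB2BGR)[180:320,200:340]
cv2.imwrite('pics/z6.png',cv2.resize(im,(560,560),interpolation=cv2.INTER_CUBIC))
E
```

```text
t 10.5 pos [ 0.6257 -0.1879  0.0864] yaw -89.83 tilt 0.06 F [-0.2 -0.1 -0.2] w 0.0507
tool delta [0.0006 0.0004 0.0024] rz 0.17
```

View pics/z6.png

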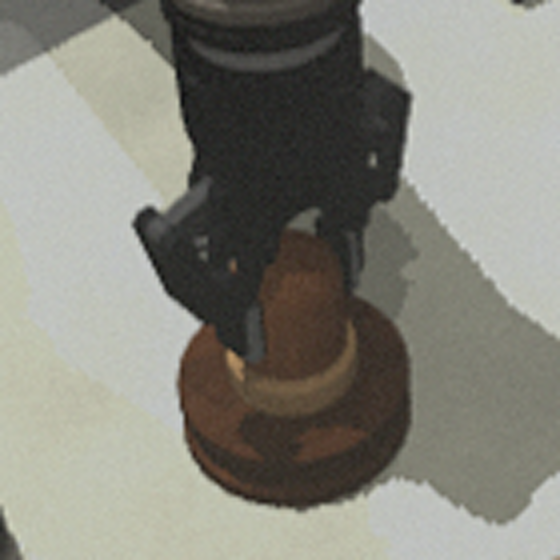

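Call:
{"method": "send_rows", "body": {
  "commands": [
    {"translation":[0,0,0.001],"rot":[0,0,0],"grip":0.045},
    {"translation":[0,0,0.0005],"rot":[0,0,0],"grip":0.045},
    {"translation":[0,0,0],"rot":[0,0,0],"grip":0.045},
    {"translation":[0,0,0],"rot":[0,0,0],"grip":0.045},
    {"translation":[0,0,0],"rot":[0,0,0],"grip":0.045}
  ]
}}

```text
t: 10.97
eef_pos: [0.6254, -0.1878, 0.0843]
tool_rot: [0.0, 0.708, -0.706, -0.0]
contact_force: [1.0, 0.0, -1.2]
gripper_width: 0.597
```

```bash
python3 go.py .6253 -.1885 .084 -90
```

```text
t 10.97 pos [ 0.6254 -0.1878  0.0843] yaw -89.83 tilt 0.0 F [ 1.   0.  -1.2] w 0.051
tool delta [0.0007 0.0001 0.0003] rz 0.17
```

Call:
{"method": "send_rows", "body": {
  "commands": [
    {"translation":[0.0005,0,0.001],"rot":[0,0,0],"grip":0.045},
    {"translation":[0,0,0],"rot":[0,0,0],"grip":0.045},
    {"translation":[0,0,0],"rot":[0,0,0],"grip":0.045},
    {"translation":[0,0,0],"rot":[0,0,0],"grip":0.045},
    {"translation":[0,0,0],"rot":[0,0,0],"grip":0.045}
  ]
}}

```text
t: 11.38
eef_pos: [0.6256, -0.1879, 0.084]
tool_rot: [-0.0, 0.708, -0.706, 0.0]
contact_force: [-2.6, 1.8, 5.1]
gripper_width: 0.598
```

```bash
python3 go.py .6253 -.1885 .084 -90
```

```text
t 11.38 pos [ 0.6256 -0.1879  0.084 ] yaw -89.82 tilt 0.02 F [-2.6  1.8  5.1] w 0.0511
tool delta [0.0006 0.0003 0.    ] rz 0.18
```

It is seated (5 N up). Releasing and rising.

Call:
{"method": "send_rows", "body": {
  "commands": [
    {"translation":[0,0,-0.0005],"rot":[0,0,0],"grip":0.055},
    {"translation":[0,0,0],"rot":[0,0,0],"grip":0.065},
    {"translation":[0,0,0],"rot":[0,0,0],"grip":0.078},
    {"translation":[0,0,0],"rot":[0,0,0],"grip":0.08},
    {"translation":[0,0,-0.005],"rot":[0,0,0],"grip":0.08}
  ]
}}

```text
t: 11.8
eef_pos: [0.6247, -0.1883, 0.0879]
tool_rot: [0.001, 0.708, -0.706, -0.001]
contact_force: [-0.4, -0.2, 0.2]
gripper_width: 0.94
```

Call:
{"method": "send_rows", "body": {
  "commands": [
    {"translation":[0,0,-0.015],"rot":[0,0,0],"grip":0.08},
    {"translation":[0,0,-0.025],"rot":[0,0,0],"grip":0.08},
    {"translation":[0,0,-0.03],"rot":[0,0,0],"grip":0.08},
    {"translation":[0,0,-0.03],"rot":[0,0,0],"grip":0.08},
    {"translation":[-0.02,0,-0.02],"rot":[0,0,0],"grip":0.08}
  ]
}}

```text
t: 12.22
eef_pos: [0.6258, -0.1736, 0.2121]
tool_rot: [-0.0, -0.706, 0.708, -0.002]
contact_force: [1.0, -1.0, 0.1]
gripper_width: 0.933
```

Call:
{"method": "send_rows", "body": {
  "commands": [
    {"translation":[-0.038,0.01,0],"rot":[0,0,0],"grip":0.08},
    {"translation":[-0.038,0.01,0],"rot":[0,0,0],"grip":0.08},
    {"translation":[-0.038,0.01,0],"rot":[0,0,0],"grip":0.08},
    {"translation":[-0.038,0.01,0],"rot":[0,0,0],"grip":0.08},
    {"translation":[-0.038,0.01,0],"rot":[0,0,0],"grip":0.08}
  ]
}}

```text
t: 12.63
eef_pos: [0.5741, 0.0231, 0.2094]
tool_rot: [-0.0, 0.708, -0.706, 0.0]
contact_force: [0.8, 0.2, -0.1]
gripper_width: 0.934
```

```bash
python3 go.py .476 .341 .13 -90
python3 - <<'E'
from h import *
for n in('scene','top'):
    r=save(n,n+'7.png')
    print(n,'crown',slc(r,(.625,-.188),.075,.12,.045),'disc',slc(r,(.625,-.188),.047,.06,.045),'stand',slc(r,(.625,-.188),.026,.044,.068),'pot',slc(r,(.476,.341),.036,.056,.03))
E
```

```text
t 12.63 pos [0.5741 0.0231 0.2094] yaw -89.85 tilt 0.05 F [ 0.8  0.2 -0.1] w 0.0797
tool delta [-0.3182  0.0974  0.0793] rz 0.15
scene crown ('enc', array([ 0.6246, -0.1903]), 'D', 0.0516, 'mean', array([ 0.6322, -0.1964], dtype=float32), np.int64(725)) disc ('enc', array([ 0.6238, -0.1902]), 'D', 0.0619, 'mean', array([ 0.6376, -0.201 ], dtype=float32), np.int64(259)) stand ('enc', array([ 0.6232, -0.1903]), 'D', 0.1116, 'mean', array([ 0.6375, -0.2013], dtype=float32), np.int64(1323)) pot ('enc', array([0.476 , 0.3394]), 'D', 0.0444, 'mean', array([0.4786, 0.3354], dtype=float32), np.int64(144))
top crown ('enc', array([ 0.6237, -0.187 ]), 'D', 0.0518, 'mean', array([ 0.6199, -0.1835], dtype=float32), np.int64(311)) disc ('enc', array([ 0.6239, -0.1864]), 'D', 0.0616, 'mean', array([ 0.6128, -0.1763], dtype=float32), np.int64(83)) stand ('enc', array([ 0.6248, -0.1881]), 'D', 0.1107, 'mean', array([ 0.6198, -0.1841], dtype=float32), np.int64(712)) pot ('enc', array([0.4764, 0.3425]), 'D', 0.0449, 'mean', array([0.476 , 0.3413], dtype=float32), np.int64(210))
```

View pics/scene7.png

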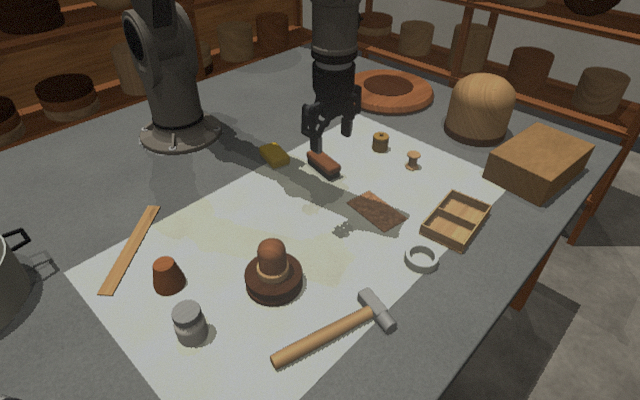

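The crown at pixel (270,255) stands centred on the disc within about 1–2 mm. The pot is next, still at (.476,.341).

Call:
{"method": "send_rows", "body": {
  "commands": [
    {"translation":[-0.033,0.01,0.005],"rot":[0,0,0],"grip":0.08},
    {"translation":[-0.033,0.01,0.005],"rot":[0,0,0],"grip":0.08},
    {"translation":[-0.033,0.01,0.005],"rot":[0,0,0],"grip":0.08},
    {"translation":[-0.033,0.01,0.005],"rot":[0,0,0],"grip":0.08},
    {"translation":[-0.033,0.01,0.005],"rot":[0,0,0],"grip":0.08}
  ]
}}

```text
t: 13.15
eef_pos: [0.5239, 0.1876, 0.1841]
tool_rot: [-0.0, 0.708, -0.706, 0.0]
contact_force: [0.2, 0.8, 0.1]
gripper_width: 0.937
```

Call:
{"method": "send_rows", "body": {
  "commands": [
    {"translation":[-0.033,0.01,0.005],"rot":[0,0,0],"grip":0.08},
    {"translation":[-0.033,0.01,0.005],"rot":[0,0,0],"grip":0.08},
    {"translation":[-0.033,0.01,0.01],"rot":[0,0,0],"grip":0.08},
    {"translation":[-0.033,0.01,0.01],"rot":[0,0,0],"grip":0.08},
    {"translation":[-0.017,0.006,0.01],"rot":[0,0,0],"grip":0.08}
  ]
}}

```text
t: 13.57
eef_pos: [0.4761, 0.3401, 0.1442]
tool_rot: [-0.001, 0.71, -0.704, -0.001]
contact_force: [-0.7, 0.8, -0.3]
gripper_width: 0.938
```

Call:
{"method": "send_rows", "body": {
  "commands": [
    {"translation":[0,0,0.02],"rot":[0,0,0],"grip":0.08},
    {"translation":[0,0,0.02],"rot":[0,0,0],"grip":0.08},
    {"translation":[0,0,0.01],"rot":[0,0,0],"grip":0.08},
    {"translation":[0,0,0],"rot":[0,0,0],"grip":0.08},
    {"translation":[0,0,0],"rot":[0,0,0],"grip":0.08}
  ]
}}

```text
t: 13.98
eef_pos: [0.4781, 0.3349, 0.0939]
tool_rot: [0.0, 0.708, -0.706, 0.0]
contact_force: [-0.6, 1.4, -0.8]
gripper_width: 0.938
```

```bash
python3 go.py .476 .341 .031 -90
```

```text
t 13.98 pos [0.4781 0.3349 0.0939] yaw -89.86 tilt 0.04 F [-0.6  1.4 -0.8] w 0.0801
tool delta [-0.0062  0.0021  0.0629] rz 0.14
```

Call:
{"method": "send_rows", "body": {
  "commands": [
    {"translation":[-0.006,0.002,0.01],"rot":[0,0,0],"grip":0.08},
    {"translation":[0,0,0.02],"rot":[0,0,0],"grip":0.08},
    {"translation":[0,0,0.02],"rot":[0,0,0],"grip":0.08},
    {"translation":[0,0,0.011],"rot":[0,0,0],"grip":0.08},
    {"translation":[0,0,0],"rot":[0,0,0],"grip":0.075}
  ]
}}

```text
t: 14.4
eef_pos: [0.4749, 0.3406, 0.031]
tool_rot: [0.002, 0.708, -0.706, -0.0]
contact_force: [-0.0, -0.4, -1.0]
gripper_width: 0.882
```

Call:
{"method": "send_rows", "body": {
  "commands": [
    {"translation":[0,0,0],"rot":[0,0,0],"grip":0.06},
    {"translation":[0,0,0],"rot":[0,0,0],"grip":0.05},
    {"translation":[0,0,0],"rot":[0,0,0],"grip":0.037},
    {"translation":[0,0,0],"rot":[0,0,0],"grip":0.037},
    {"translation":[0,0,0],"rot":[0,0,0],"grip":0.037}
  ]
}}

```text
t: 14.82
eef_pos: [0.4767, 0.3421, 0.0343]
tool_rot: [-0.001, 0.708, -0.706, 0.0]
contact_force: [-0.5, -0.5, 6.3]
gripper_width: 0.502
```

```bash
python3 go.py .476 .341 .031 -90
```

```text
t 14.82 pos [0.4767 0.3421 0.0343] yaw -89.84 tilt 0.16 F [-0.5 -0.5  6.3] w 0.0429
tool delta [0.0011 0.0007 0.0033] rz 0.16
```

Call:
{"method": "send_rows", "body": {
  "commands": [
    {"translation":[0,0,-0.01],"rot":[0,0,0],"grip":0.037},
    {"translation":[0,0,-0.02],"rot":[0,0,0],"grip":0.037},
    {"translation":[0,0,-0.03],"rot":[0,0,0],"grip":0.037},
    {"translation":[0.01,-0.005,-0.025],"rot":[0,0,0],"grip":0.037},
    {"translation":[0.025,-0.01,0],"rot":[0,0,0],"grip":0.037}
  ]
}}

```text
t: 15.23
eef_pos: [0.4916, 0.3124, 0.1239]
tool_rot: [-0.005, 0.71, -0.704, -0.001]
contact_force: [1.5, 0.4, -1.6]
gripper_width: 0.501
```

```bash
python3 go.py .6298 -.034 .12 -90
python3 - <<'E'
from h import *
r=save('scene','scene8.png')
im=cv2.cvtColor(r['pixels'],cv2.COLOR_RGB2BGR)[40:220,280:460]
cv2.imwrite('pics/z8.png',cv2.resize(im,(540,540),interpolation=cv2.INTER_CUBIC))
E
```

```text
t 15.23 pos [0.4916 0.3124 0.1239] yaw -89.47 tilt 0.6 F [ 1.5  0.4 -1.6] w 0.0427
tool delta [ 0.3477 -0.135   0.0019] rz 0.53
```

View pics/z8.png

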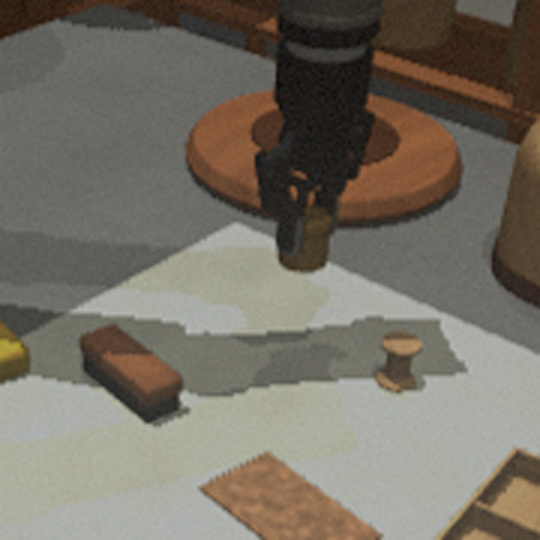

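The pot is held upright at crop (305,240). Carrying it to the midpoint.

Call:
{"method": "send_rows", "body": {
  "commands": [
    {"translation":[0.035,-0.014,0],"rot":[0,0,0],"grip":0.037},
    {"translation":[0.035,-0.014,0],"rot":[0,0,0],"grip":0.037},
    {"translation":[0.035,-0.014,0],"rot":[0,0,0],"grip":0.037},
    {"translation":[0.035,-0.014,0],"rot":[0,0,0],"grip":0.037},
    {"translation":[0.035,-0.014,0],"rot":[0,0,0],"grip":0.037}
  ]
}}

```text
t: 15.7
eef_pos: [0.5614, 0.1293, 0.1179]
tool_rot: [0.0, 0.708, -0.706, -0.0]
contact_force: [0.1, -0.2, -2.0]
gripper_width: 0.503
```

Call:
{"method": "send_rows", "body": {
  "commands": [
    {"translation":[0.035,-0.014,0],"rot":[0,0,0],"grip":0.037},
    {"translation":[0.035,-0.014,0],"rot":[0,0,0],"grip":0.037},
    {"translation":[0.035,-0.014,0],"rot":[0,0,0],"grip":0.037},
    {"translation":[0.035,-0.014,0],"rot":[0,0,0],"grip":0.037},
    {"translation":[0.022,-0.01,0],"rot":[0,0,0],"grip":0.037}
  ]
}}

```text
t: 16.12
eef_pos: [0.6282, -0.0361, 0.1178]
tool_rot: [-0.001, -0.706, 0.708, -0.001]
contact_force: [0.0, -0.5, -1.9]
gripper_width: 0.503
```

Call:
{"method": "send_rows", "body": {
  "commands": [
    {"translation":[0,0,0],"rot":[0,0,0],"grip":0.037},
    {"translation":[0,0,0.02],"rot":[0,0,0],"grip":0.037},
    {"translation":[0,0,0.02],"rot":[0,0,0],"grip":0.037},
    {"translation":[0,0,0],"rot":[0,0,0],"grip":0.037},
    {"translation":[0,0,0],"rot":[0,0,0],"grip":0.037}
  ]
}}

```text
t: 16.53
eef_pos: [0.6265, -0.0302, 0.0769]
tool_rot: [0.001, 0.708, -0.706, -0.001]
contact_force: [-0.6, 0.0, -1.4]
gripper_width: 0.502
```

```bash
python3 go.py .6298 -.034 .035 -90
```

```text
t 16.53 pos [ 0.6265 -0.0302  0.0769] yaw -89.82 tilt 0.2 F [-0.6  0.  -1.4] w 0.0429
tool delta [ 0.0038 -0.0034  0.0419] rz 0.18
```

Call:
{"method": "send_rows", "body": {
  "commands": [
    {"translation":[0.004,-0.002,0.015],"rot":[0,0,0],"grip":0.037},
    {"translation":[0,0,0.015],"rot":[0,0,0],"grip":0.037},
    {"translation":[0,0,0.007],"rot":[0,0,0],"grip":0.037},
    {"translation":[0,0,0.003],"rot":[0,0,0],"grip":0.037},
    {"translation":[0,0,0],"rot":[0,0,0],"grip":0.037}
  ]
}}

```text
t: 16.95
eef_pos: [0.6297, -0.0342, 0.0373]
tool_rot: [0.0, 0.708, -0.706, -0.0]
contact_force: [-0.1, -0.5, -2.4]
gripper_width: 0.5
```

Call:
{"method": "send_rows", "body": {
  "commands": [
    {"translation":[0,0,0.001],"rot":[0,0,0],"grip":0.037},
    {"translation":[0,0,0.001],"rot":[0,0,0],"grip":0.037},
    {"translation":[0,0,0],"rot":[0,0,0],"grip":0.037},
    {"translation":[0,0,0],"rot":[0,0,0],"grip":0.037},
    {"translation":[0,0,0],"rot":[0,0,0],"grip":0.037}
  ]
}}

```text
t: 17.37
eef_pos: [0.6302, -0.0343, 0.0362]
tool_rot: [-0.0, 0.708, -0.706, 0.0]
contact_force: [0.2, -1.1, -1.7]
gripper_width: 0.503
```

```bash
python3 go.py .6298 -.034 .035 -90
```

```text
t 17.37 pos [ 0.6302 -0.0343  0.0362] yaw -89.83 tilt 0.04 F [ 0.2 -1.1 -1.7] w 0.0429
tool delta [-0.0003  0.0004  0.0012] rz 0.17
```

Call:
{"method": "send_rows", "body": {
  "commands": [
    {"translation":[0,0,0.001],"rot":[0,0,0],"grip":0.037},
    {"translation":[0,0,0.001],"rot":[0,0,0],"grip":0.037},
    {"translation":[0,0,0],"rot":[0,0,0],"grip":0.037},
    {"translation":[0,0,0],"rot":[0,0,0],"grip":0.037},
    {"translation":[0,0,0],"rot":[0,0,0],"grip":0.037}
  ]
}}

```text
t: 17.78
eef_pos: [0.6301, -0.0343, 0.0343]
tool_rot: [-0.0, 0.708, -0.706, 0.0]
contact_force: [-2.7, 0.1, 6.5]
gripper_width: 0.503
```

```bash
python3 go.py .6298 -.034 .035 -90
```

```text
t 17.78 pos [ 0.6301 -0.0343  0.0343] yaw -89.83 tilt 0.03 F [-2.7  0.1  6.5] w 0.043
tool delta [-0.0003  0.0003 -0.0007] rz 0.17
```

Seated. Releasing; the grip must clear the stand side, where the finger back at y≈-.09 leaves room.

Call:
{"method": "send_rows", "body": {
  "commands": [
    {"translation":[0,0,-0.0005],"rot":[0,0,0],"grip":0.047},
    {"translation":[0,0,0],"rot":[0,0,0],"grip":0.055},
    {"translation":[0,0,0],"rot":[0,0,0],"grip":0.065},
    {"translation":[0,0,0],"rot":[0,0,0],"grip":0.068},
    {"translation":[0,0,-0.005],"rot":[0,0,0],"grip":0.068}
  ]
}}

```text
t: 18.2
eef_pos: [0.6292, -0.0343, 0.0384]
tool_rot: [0.001, 0.708, -0.706, -0.001]
contact_force: [-1.1, 0.4, -0.3]
gripper_width: 0.799
```

Call:
{"method": "send_rows", "body": {
  "commands": [
    {"translation":[0,0,-0.015],"rot":[0,0,0],"grip":0.068},
    {"translation":[0,0,-0.025],"rot":[0,0,0],"grip":0.068},
    {"translation":[0,0,-0.03],"rot":[0,0,2],"grip":0.068},
    {"translation":[0,0,-0.02],"rot":[0,0,4],"grip":0.068},
    {"translation":[0,0,0],"rot":[0,0,4.8],"grip":0.068}
  ]
}}

```text
t: 18.62
eef_pos: [0.633, -0.0341, 0.1347]
tool_rot: [0.003, -0.637, 0.771, -0.002]
contact_force: [1.1, -0.1, -0.2]
gripper_width: 0.794
```

```bash
python3 go.py .432 .154 .13 -101
```

```text
t 18.62 pos [ 0.633  -0.0341  0.1347] yaw -100.83 tilt 0.47 F [ 1.1 -0.1 -0.2] w 0.0678
tool delta [-0.147   0.2328  0.0031] rz 0.17
```

Call:
{"method": "send_rows", "body": {
  "commands": [
    {"translation":[-0.021,0.032,0],"rot":[0,0,0],"grip":0.068},
    {"translation":[-0.021,0.032,0],"rot":[0,0,0],"grip":0.068},
    {"translation":[-0.021,0.032,0],"rot":[0,0,0],"grip":0.068},
    {"translation":[-0.021,0.032,0],"rot":[0,0,0],"grip":0.068},
    {"translation":[-0.021,0.032,0],"rot":[0,0,0],"grip":0.068}
  ]
}}

```text
t: 19.03
eef_pos: [0.4908, 0.0994, 0.1297]
tool_rot: [0.0, -0.638, 0.77, -0.0]
contact_force: [0.1, 1.4, 0.9]
gripper_width: 0.802
```

Call:
{"method": "send_rows", "body": {
  "commands": [
    {"translation":[-0.021,0.032,0],"rot":[0,0,0],"grip":0.068},
    {"translation":[-0.021,0.032,0],"rot":[0,0,0],"grip":0.068},
    {"translation":[0,0.005,0.01],"rot":[0,0,0],"grip":0.068},
    {"translation":[0,0,0.01],"rot":[0,0,0],"grip":0.068},
    {"translation":[0,0,0],"rot":[0,0,0],"grip":0.068}
  ]
}}

```text
t: 19.45
eef_pos: [0.4313, 0.1518, 0.1081]
tool_rot: [-0.001, -0.639, 0.769, 0.0]
contact_force: [0.1, -0.3, 0.1]
gripper_width: 0.797
```

```bash
python3 go.py .432 .154 .032 -101
python3 - <<'E'
from h import *
for n in('scene','top'):
    r=save(n,n+'9.png')
    print(n,'pot',slc(r,(.63,-.034),.035,.056,.03))
    C=cloud(r).reshape(-1,3); m=(C[:,2]>.03)&(C[:,2]<.05)&(np.hypot(C[:,0]-.432,C[:,1]-.15)<.07)
    print(cv2.minAreaRect(C[m,:2].astype(np.float32)))
E
```

```text
t 19.45 pos [0.4313 0.1518 0.1081] yaw -100.59 tilt 0.12 F [ 0.1 -0.3  0.1] w 0.0681
tool delta [-0.0024 -0.0003  0.0761] rz 0.41
scene pot ('enc', array([ 0.6292, -0.0357]), 'D', 0.0471, 'mean', array([ 0.6315, -0.039 ], dtype=float32), np.int64(305))
((0.4322410225868225, 0.15161412954330444), (0.042039964348077774, 0.10534222424030304), 78.13479614257812)
top pot ('enc', array([ 0.6296, -0.0338]), 'D', 0.0438, 'mean', array([ 0.6287, -0.0336], dtype=float32), np.int64(186))
((0.47184717655181885, 0.1354193240404129), (0.036337412893772125, 0.0187893807888031), 30.370887756347656)
```

View pics/scene9.png

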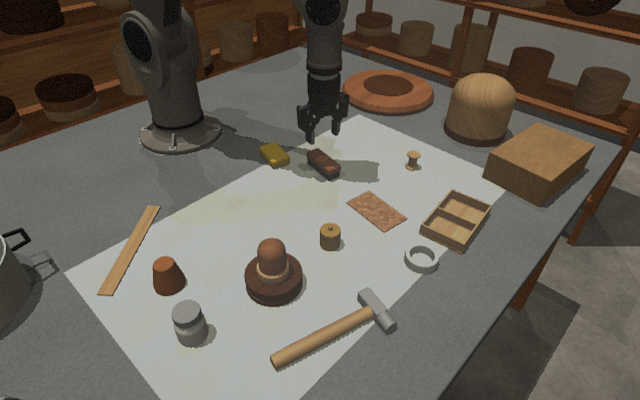

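The pot stands at pixel (330,237), measured at (.6294,-.0345) against a midpoint of (.629,-.034). Now the brush.

Call:
{"method": "send_rows", "body": {
  "commands": [
    {"translation":[-0.002,0,0.015],"rot":[0,0,0.4],"grip":0.068},
    {"translation":[0,0,0.025],"rot":[0,0,0],"grip":0.068},
    {"translation":[0,0,0.02],"rot":[0,0,0],"grip":0.068},
    {"translation":[0,0,0.012],"rot":[0,0,0],"grip":0.068},
    {"translation":[0,0,0.004],"rot":[0,0,0],"grip":0.068}
  ]
}}

```text
t: 19.97
eef_pos: [0.4326, 0.153, 0.0317]
tool_rot: [-0.001, -0.635, 0.773, 0.0]
contact_force: [-0.7, 0.2, -0.5]
gripper_width: 0.797
```

Call:
{"method": "send_rows", "body": {
  "commands": [
    {"translation":[0,0,0],"rot":[0,0,0],"grip":0.055},
    {"translation":[0,0,0],"rot":[0,0,0],"grip":0.045},
    {"translation":[0,0,0],"rot":[0,0,0],"grip":0.033},
    {"translation":[0,0,0],"rot":[0,0,0],"grip":0.033},
    {"translation":[0,0,0],"rot":[0,0,0],"grip":0.033}
  ]
}}

```text
t: 20.38
eef_pos: [0.4333, 0.1545, 0.0342]
tool_rot: [0.001, -0.636, 0.772, -0.0]
contact_force: [0.0, -0.9, 4.9]
gripper_width: 0.457
```

```bash
python3 go.py .432 .154 .032 -101
```

```text
t 20.38 pos [0.4333 0.1545 0.0342] yaw -101.06 tilt 0.11 F [ 0.  -0.9  4.9] w 0.0391
tool delta [0.0007 0.0012 0.0022] rz -0.06
```

Call:
{"method": "send_rows", "body": {
  "commands": [
    {"translation":[0,0,-0.01],"rot":[0,0,0],"grip":0.033},
    {"translation":[0,0,-0.02],"rot":[0,0,0],"grip":0.033},
    {"translation":[0,0,-0.025],"rot":[0,0,-1.1],"grip":0.033},
    {"translation":[0,0,-0.015],"rot":[0,0,-1.1],"grip":0.033},
    {"translation":[0,0,0],"rot":[0,0,0],"grip":0.033}
  ]
}}

```text
t: 20.8
eef_pos: [0.4341, 0.1552, 0.1068]
tool_rot: [0.003, -0.651, 0.759, -0.001]
contact_force: [-0.0, 0.3, -0.2]
gripper_width: 0.458
```

```bash
python3 go.py .635 .120 .1 -98.7
```

```text
t 20.8 pos [0.4341 0.1552 0.1068] yaw -98.79 tilt 0.33 F [-0.   0.3 -0.2] w 0.0391
tool delta [ 0.0041 -0.2038  0.0078] rz -0.09
```

Call:
{"method": "send_rows", "body": {
  "commands": [
    {"translation":[0.001,-0.02,0],"rot":[0,0,0],"grip":0.033},
    {"translation":[0.001,-0.035,0],"rot":[0,0,0],"grip":0.033},
    {"translation":[0.001,-0.035,0],"rot":[0,0,0],"grip":0.033},
    {"translation":[0.001,-0.035,0],"rot":[0,0,0],"grip":0.033},
    {"translation":[0,-0.035,0],"rot":[0,0,0],"grip":0.033}
  ]
}}

```text
t: 21.22
eef_pos: [0.5908, 0.1249, 0.103]
tool_rot: [-0.001, -0.65, 0.76, 0.0]
contact_force: [0.3, 0.3, -1.2]
gripper_width: 0.46
```

Call:
{"method": "send_rows", "body": {
  "commands": [
    {"translation":[0,-0.03,0],"rot":[0,0,0],"grip":0.033},
    {"translation":[0,-0.014,0],"rot":[0,0,0],"grip":0.033},
    {"translation":[0,0,0],"rot":[0,0,0],"grip":0.033},
    {"translation":[0,0,0.01],"rot":[0,0,0],"grip":0.033},
    {"translation":[0,0,0],"rot":[0,0,0],"grip":0.033}
  ]
}}

```text
t: 21.63
eef_pos: [0.6307, 0.1192, 0.0908]
tool_rot: [-0.002, -0.651, 0.759, 0.001]
contact_force: [-0.8, 0.7, -2.1]
gripper_width: 0.464
```

```bash
python3 go.py .635 .120 .039 -98.7
python3 - <<'E'
from h import *
r=save('scene','scene10.png')
im=cv2.cvtColor(r['pixels'],cv2.COLOR_RGB2BGR)[100:280,280:460]
cv2.imwrite('pics/z10.png',cv2.resize(im,(540,540),interpolation=cv2.INTER_CUBIC))
E
```

```text
t 21.63 pos [0.6307 0.1192 0.0908] yaw -98.79 tilt 0.26 F [-0.8  0.7 -2.1] w 0.0396
tool delta [-0.0016 -0.0044  0.0518] rz -0.09
```

View pics/z10.png

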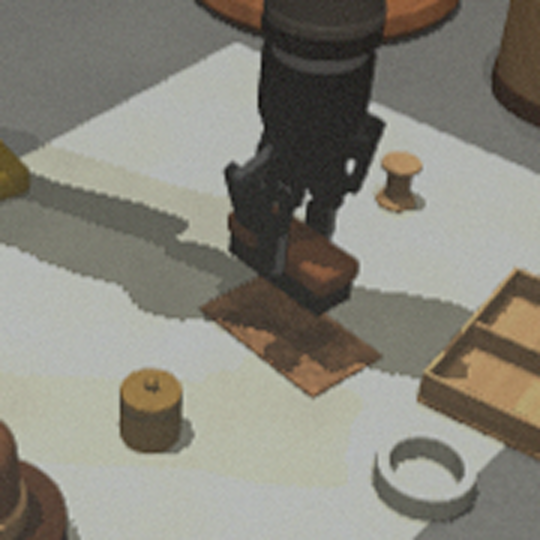

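The brush is held level at crop (295,255), aligned with the mat below it. Lowering.

Call:
{"method": "send_rows", "body": {
  "commands": [
    {"translation":[-0.001,-0.003,0.015],"rot":[0,0,0],"grip":0.033},
    {"translation":[0,0,0.02],"rot":[0,0,0],"grip":0.033},
    {"translation":[0,0,0.01],"rot":[0,0,0],"grip":0.033},
    {"translation":[0,0,0.003],"rot":[0,0,0],"grip":0.033},
    {"translation":[0,0,0],"rot":[0,0,0],"grip":0.033}
  ]
}}

```text
t: 22.1
eef_pos: [0.6352, 0.1196, 0.0439]
tool_rot: [-0.001, -0.651, 0.759, 0.001]
contact_force: [-1.3, 0.6, -1.1]
gripper_width: 0.461
```

Call:
{"method": "send_rows", "body": {
  "commands": [
    {"translation":[0,0,0.001],"rot":[0,0,0],"grip":0.033},
    {"translation":[0,0,0.001],"rot":[0,0,0],"grip":0.033},
    {"translation":[0,0,0.001],"rot":[0,0,0],"grip":0.033},
    {"translation":[0,0,0],"rot":[0,0,0],"grip":0.033},
    {"translation":[0,0,0],"rot":[0,0,0],"grip":0.033}
  ]
}}

```text
t: 22.52
eef_pos: [0.6367, 0.1197, 0.0428]
tool_rot: [0.0, -0.651, 0.759, -0.0]
contact_force: [-0.6, -0.7, -0.9]
gripper_width: 0.456
```

```bash
python3 go.py .635 .120 .039 -98.7
```

```text
t 22.52 pos [0.6367 0.1197 0.0428] yaw -98.83 tilt 0.05 F [-0.6 -0.7 -0.9] w 0.0389
tool delta [-0.0001  0.0018  0.0038] rz -0.13
```

Call:
{"method": "send_rows", "body": {
  "commands": [
    {"translation":[0,0.0015,0.001],"rot":[0,0,0],"grip":0.033},
    {"translation":[0,0,0.001],"rot":[0,0,0],"grip":0.033},
    {"translation":[0,0,0.001],"rot":[0,0,0],"grip":0.033},
    {"translation":[0,0,0],"rot":[0,0,0],"grip":0.033},
    {"translation":[0,0,0],"rot":[0,0,0],"grip":0.033}
  ]
}}

```text
t: 22.93
eef_pos: [0.6349, 0.1199, 0.0392]
tool_rot: [-0.0, -0.651, 0.759, 0.0]
contact_force: [0.1, 0.4, -1.0]
gripper_width: 0.459
```

```bash
python3 go.py .635 .120 .039 -98.7
```

```text
t 22.93 pos [0.6349 0.1199 0.0392] yaw -98.83 tilt 0.01 F [ 0.1  0.4 -1. ] w 0.0392
tool delta [-0.0002 -0.0001  0.0002] rz -0.13
```

Call:
{"method": "send_rows", "body": {
  "commands": [
    {"translation":[0,0,0.001],"rot":[0,0,0],"grip":0.033},
    {"translation":[0,0,0],"rot":[0,0,0],"grip":0.033},
    {"translation":[0,0,0],"rot":[0,0,0],"grip":0.033},
    {"translation":[0,0,0],"rot":[0,0,0],"grip":0.033},
    {"translation":[0,0,0],"rot":[0,0,0],"grip":0.033}
  ]
}}

```text
t: 23.35
eef_pos: [0.6351, 0.1199, 0.0384]
tool_rot: [0.0, -0.651, 0.759, -0.0]
contact_force: [0.3, 0.7, -0.1]
gripper_width: 0.457
```

```bash
python3 go.py .635 .120 .038 -98.7
```

```text
t 23.35 pos [0.6351 0.1199 0.0384] yaw -98.83 tilt 0.01 F [ 0.3  0.7 -0.1] w 0.039
tool delta [-0.0001  0.0001  0.0004] rz -0.13
```

The height equals the grasp height plus 4 mm, and the load has just come off. Releasing.

Call:
{"method": "send_rows", "body": {
  "commands": [
    {"translation":[0,0,0.0005],"rot":[0,0,0],"grip":0.033},
    {"translation":[0,0,0],"rot":[0,0,0],"grip":0.043},
    {"translation":[0,0,0],"rot":[0,0,0],"grip":0.053},
    {"translation":[0,0,0],"rot":[0,0,0],"grip":0.065},
    {"translation":[0,0,0],"rot":[0,0,0],"grip":0.065}
  ]
}}

```text
t: 23.77
eef_pos: [0.635, 0.1199, 0.0378]
tool_rot: [-0.0, -0.651, 0.759, -0.0]
contact_force: [0.0, -0.6, -1.1]
gripper_width: 0.762
```

Call:
{"method": "send_rows", "body": {
  "commands": [
    {"translation":[0,0,-0.01],"rot":[0,0,0],"grip":0.065},
    {"translation":[0,0,-0.02],"rot":[0,0,0],"grip":0.065},
    {"translation":[0,0,-0.03],"rot":[0,0,0],"grip":0.065},
    {"translation":[0,0,-0.035],"rot":[0,0,0],"grip":0.065},
    {"translation":[0,0,-0.035],"rot":[0,0,0],"grip":0.065}
  ]
}}

```text
t: 24.18
eef_pos: [0.6345, 0.1198, 0.1695]
tool_rot: [-0.0, -0.651, 0.759, 0.0]
contact_force: [1.1, -0.0, 0.2]
gripper_width: 0.759
```

Call:
{"method": "send_rows", "body": {
  "commands": [
    {"translation":[-0.03,0.02,-0.01],"rot":[0,0,0],"grip":0.065},
    {"translation":[-0.035,0.02,0],"rot":[0,0,0],"grip":0.065},
    {"translation":[-0.035,0.02,0],"rot":[0,0,0],"grip":0.065},
    {"translation":[-0.035,0.02,0],"rot":[0,0,0],"grip":0.065},
    {"translation":[-0.035,0.02,0],"rot":[0,0,0],"grip":0.065}
  ]
}}

```text
t: 24.6
eef_pos: [0.5615, 0.3048, 0.179]
tool_rot: [0.001, -0.65, 0.76, -0.0]
contact_force: [0.1, 0.8, -0.0]
gripper_width: 0.759
```

Call:
{"method": "send_rows", "body": {
  "commands": [
    {"translation":[-0.02,0.01,0],"rot":[0,0,0],"grip":0.065},
    {"translation":[0,0,0],"rot":[0,0,0],"grip":0.065},
    {"translation":[0,0,0],"rot":[0,0,0],"grip":0.065},
    {"translation":[0,0,0],"rot":[0,0,0],"grip":0.065},
    {"translation":[0,0,0],"rot":[0,0,0],"grip":0.065}
  ]
}}

```text
t: 25.02
eef_pos: [0.5565, 0.3225, 0.178]
tool_rot: [-0.0, -0.65, 0.76, -0.001]
contact_force: [0.5, -0.3, -0.2]
gripper_width: 0.766
```

```bash
python3 go.py .5 .3 .18
python3 - <<'E'
from h import *
for n in('scene','top'):
    r=save(n,n+'11.png')
    for nm,p,a,b,R in(('crown',(.625,-.188),.075,.12,.045),('disc',(.625,-.188),.047,.06,.045),('stand',(.625,-.188),.026,.044,.068),('pot',(.63,-.034),.035,.056,.03),('taper',(.478,-.325),.052,.07,.036)): print(n,nm,*slc(r,p,a,b,R))
    C=cloud(r).reshape(-1,3); m=(C[:,2]>.034)&(C[:,2]<.055)&(np.hypot(C[:,0]-.634,C[:,1]-.12)<.075)
    print(cv2.minAreaRect(C[m,:2].astype(np.float32)),np.median(C[m,2]))
E
```

```text
t 25.02 pos [0.5565 0.3225 0.178 ] yaw -98.98 tilt 0.07 F [ 0.5 -0.3 -0.2] w 0.0654
tool delta [ 0.031   0.0523 -0.002 ] rz None
scene crown enc [ 0.6245 -0.1898] D 0.0523 mean [ 0.6322 -0.1964] 718
scene disc enc [ 0.6233 -0.1898] D 0.062 mean [ 0.6378 -0.2006] 267
scene stand enc [ 0.6238 -0.1901] D 0.1109 mean [ 0.6376 -0.2012] 1323
scene pot enc [ 0.6294 -0.0348] D 0.0462 mean [ 0.6316 -0.039 ] 307
scene taper enc [ 0.4791 -0.3302] D 0.0422 mean [ 0.4819 -0.3314] 345
((0.6326708793640137, 0.11782672256231308), (0.04090532287955284, 0.1041584312915802), 81.16741180419922) 0.04315854408542774
top crown enc [ 0.623  -0.1869] D 0.0518 mean [ 0.62   -0.1837] 307
top disc enc [ 0.6239 -0.1871] D 0.0614 mean [ 0.6133 -0.1762] 88
top stand enc [ 0.624  -0.1884] D 0.111 mean [ 0.6197 -0.1843] 705
top pot enc [ 0.6293 -0.0335] D 0.0441 mean [ 0.6285 -0.0336] 187
top taper enc [ 0.4787 -0.3262] D 0.0409 mean [ 0.4789 -0.3263] 172
((0.6330949664115906, 0.12081395834684372), (0.0402623675763607, 0.1050899401307106), 80.97095489501953) 0.0408020209661335
```

View pics/scene11.png

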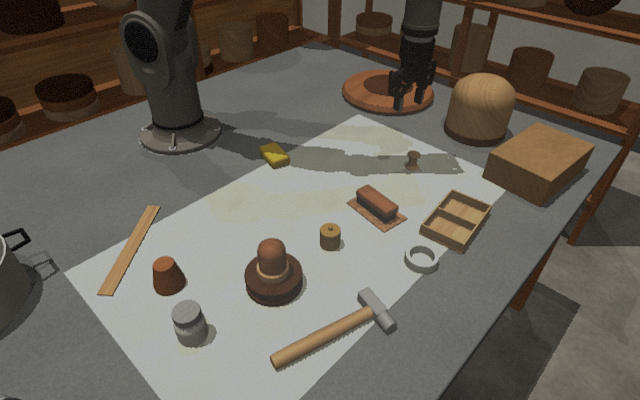

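View pics/top11.png

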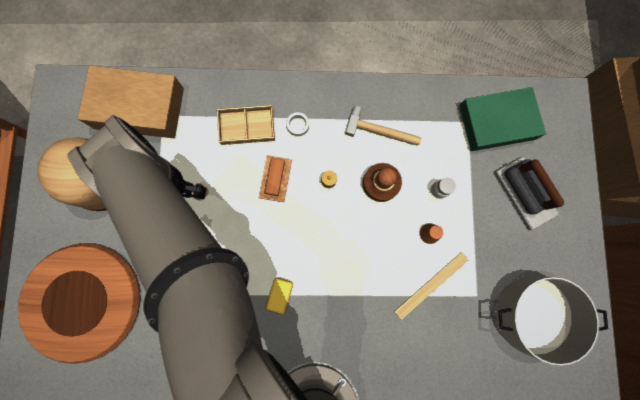

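Both views show everything in place: stack at top-view pixel (383,181), pot at (329,179), brush on the mat at (276,178), taper unmoved at (432,233). The arm is clear and at rest.

```bash
python3 -c "
from station import *
print(hand_in())"
```

```text
the job is handed in; nothing more can be done
None
```

The bench is set out and handed in at about 25 s of the 104 s. The hand-in gave no verdict, so the results below are my own checks from both cameras just before it.

| Item | Result | Allowed |
|---|---|---|
| Disc on the stand | about 1 mm from its centre | 10 mm |
| Crown on the disc | upright, about 1 mm from its centre | 10 mm |
| Brush on the mat | about 1–2 mm from its centre, aligned within 0.5°, top at about 42 mm | 12 mm and 12° |
| Pot | upright, about 1 mm from the midpoint | 15 mm |
| Tapered block | no movement beyond camera noise (under 1 mm) | 15 mm |

These did not go fully to plan or did not agree:
- **Disc grasp:** the fingertips touched the table with about 31 N while I was gripping the disc. They reach a little further forward when closing than I had allowed for.
- **Disc placing:** when I set the disc down it was about 5 mm off in x, so I lifted, shifted and set it down again before letting go.
- **Crown grasp:** the first grip was too close to the dome, so I regrasped it lower.
- **Camera agreement:** the two cameras differ by a steady 2–3 mm in y and in height, about what the stated calibration allows. I used their average.

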